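# Check a racked frame with a slide rule and square it

## Task

The little wooden frame on the round stand has racked out of square. Check it with the slide rule: lay the rule flat inside the frame along the shorter diagonal and draw out its tongue until both ends sit in the corners, then take it out and measure the longer diagonal the same way. Leave the rule lying in that longer diagonal, shift the frame's free rail until the two diagonals are equal with the rule still in its corners, and let go; don't disturb the cream jar, the little wooden tray, the pliers or the engraver's block.

Things in the scene. Friction and masses are not known exactly. Their poses are not given: they have to be found in the camera images.
- frame: Round stand, 250 mm across, top 50 mm above the bench, fixed, with a racked frame of four wooden rails on it, 176 mm pin to pin, inside 160x160 mm when square. Origin on the bench at the square frame's centre; x along the fixed rail (at y = -88 mm, held by two cleats), y from it to the free top rail, z up. Rails are 16 mm wide, 18 mm high; the top rail stays parallel to the fixed one.
- frame_lean (a joint): Racking angle, rad: 0 square; at angle a the top rail is shifted 176 sin(a) mm toward frame +x (and 176(1 - cos a) mm toward the fixed rail). Positive: A-C is the longer diagonal, B-D the shorter (each changes 1.13 mm per 0.01 rad). Starts at 0.10 to 0.17. Stays where left: moving it takes about 7 N along the top rail or 10 N along a diagonal.
- corner_A (a point): Inside corner of the frame at the -x end of the fixed rail, 56 mm above the bench (6 mm above the stand). True within 1.5 mm at any racking angle.
- corner_B (a point): The same at the +x end of the fixed rail.
- corner_C (a point): Inside corner at the +x end of the top rail, diagonally opposite A; moves with the rail.
- corner_D (a point): Inside corner at the -x end of the top rail, diagonally opposite B; moves with the rail.
- top_rail_mid (a point): Middle of the top rail (16 mm wide, free on both sides), on its upper face, 68 mm above the bench. The rail can be pinched here across its width, and slid along its length.
- rule: Loose slide rule, about 0.5 kg: aluminium channel 18 mm wide, 10 mm high, with a steel tongue that slides out of its +x end. Origin on its underside, 85 mm from the heel tip; x along it from heel to nose, z up. Heel (-x end) and the tongue's nose (+x end) are blunt tips of 3 mm radius; closed it is 175 mm from tip to tip.
- tongue (a joint): How far the tongue is drawn out, m: 0 closed, 0.09 fully out; tip to tip is 175 mm plus this. Starts at 0 to 15 mm. It slides with about 0.3 N of friction and stays where left; the rule's own friction on the stand is larger, so the channel lies still while the tongue is drawn.
- rule_heel (a point): Tip of the heel: 85 mm from the rule's origin toward -x, 6 mm above its underside.
- rule_nose (a point): Tip of the tongue's nose: 90 mm from the rule's origin toward +x when closed, 6 mm above the underside.
- rule_handle (a point): Top centre of the dark wood handle on the channel, 25 mm from the rule's origin toward -x: 36 mm long, 16 mm wide (across the rule), from 14 to 45 mm above the rule's underside.
- tongue_knob (a point): Top centre of the brass knob on the tongue, always 60 mm behind the nose tip: 16 mm along the rule, 24 mm across (the channel under it is only 18), from 13 to 50 mm above the rule's underside. Grip it above the channel, so as not to clamp the channel too.
- tablet: Bystander, fixed: an upright tablet screen on a stand, left of the work, about 200 mm wide and 261 mm high; keep the arm clear of it. Origin on the bench under it.
- white_jar: Bystander: empty cream jar, 67x67x85 mm. Origin at the centre of its underside.
- wood_tray: Bystander: little wooden tray, 46x62x18 mm. Origin at the centre of its underside.
- flat_pliers: Bystander: flat-nose pliers, 45x138x12 mm. Origin at the centre of its underside.
- setting_block: Bystander: small engraver's block on a round base, 52x52x56 mm. Origin at the centre of its underside.

How it is judged:
On the way, in this order (a step that is already met when the one before it is completed fails the run):
1. the rule lies flat in the shorter diagonal with both tips in its corners, the frame still racked (((distance between rule_heel and corner_B below 0.007 m and distance between rule_nose and corner_D below 0.007 m) or (distance between rule_heel and corner_D below 0.007 m and distance between rule_nose and corner_B below 0.007 m)) and angle between rule's own z axis and vertical below 0.08 rad and value of joint frame_lean above 0.06 rad), for 0.2 s.
2. the rule lies flat in the longer diagonal with both tips in its corners, the frame still racked (((distance between rule_heel and corner_A below 0.007 m and distance between rule_nose and corner_C below 0.007 m) or (distance between rule_heel and corner_C below 0.007 m and distance between rule_nose and corner_A below 0.007 m)) and angle between rule's own z axis and vertical below 0.08 rad and value of joint frame_lean above 0.06 rad), for 0.2 s.
At the end, for the whole second after the job is handed in: The frame is square (racking angle within 0.025 rad, the diagonals within about 5.5 mm of each other), and the rule lies flat and still inside it along the diagonal that was the longer (A-C), heel and nose each within 7 mm of their inside corners, either way round (value of joint frame_lean between -0.025 and 0.025 rad and ((distance between rule_heel and corner_A below 0.007 m and distance between rule_nose and corner_C below 0.007 m) or (distance between rule_heel and corner_C below 0.007 m and distance between rule_nose and corner_A below 0.007 m)) and angle between rule's own z axis and vertical below 0.08 rad and linear speed of rule below 0.01 m/s); the robot touches nothing.
It fails at once if a bystander is moved by more than 20 mm (distance of any of white_jar, wood_tray, flat_pliers, setting_block from where it was at the start of the episode above 0.02 m).
It also fails if it takes over 69 s, if anything falls off the work surface, if the arm or the gripper's body presses on something with over 40 N, if the wrist force passes 120 N, or if a joint passes its speed limit or range.

## Robot

A 6-joint arm with a two-finger parallel gripper is mounted at the origin on a cart in front of the work surface, level with it; the furniture and walls round the work are solid. World frame = base frame: x ahead of the robot, y to its left, z up, the work surface at z = 0. Lengths are in m, angles in rad, forces in N, time in s.
With the tool pointing down it reaches from about 0.425 to 0.95 m from the base axis. Payload 3.5 kg.
Tool frame: the origin (TCP) lies on the centre line of the jaws, within the pads' length; the fingertips stand ahead of it and the grasp point (between the pads) lies 11 mm behind it (tips_ahead is the z of the fingertips in the tool frame, in m); z points along the fingers, y is the direction in which the jaws open and shut (so a half turn about z gives the same grasp; the last joint's range is limited). The gripper opens to 85 mm and grips with 20 to 120 N. Pads are 22 mm wide; open, the fingers measure 114 mm over their backs; the gripper's body (76 mm by 85 mm) begins 54 mm behind the grasp point. The pads swing forward as they close: fully open they stand 13 mm farther back than shut.
Start: joints at [1.094, 0.286, 1.577, -0, 1.279, -0.15], TCP at [0.217, 0.639, 0.239] pointing down, gripper open.
Joint ranges: [-2.77, 2.77], [-0.9, 2.22], [0.21, 2.48], [-1.53, 4.67], [0.24, 2.81], [-2.84, 2.84]. Speed limits (rad/s): [2.79, 2.79, 3.14, 3.14, 3.14, 3.14].

## Interface

Orientations are given as a unit quaternion [x, y, z, w].
In Python, from plant import * gives the robot as it stands. The module is installed in compiled form; this text tells all that it offers.
- The arm moves only by the tool move_arm, never from a script. Its arguments are lists of equal length, an entry for each row: "linear": the shift along the world's x, y, z in m, a list of three; "twist": the turn, a rotation vector about the world's x, y, z in degrees, a list of three. A call has 1 to 20 rows; each row shifts and turns the pose as measured when the row begins; what a row does not reach is not made up. A row lasts 1/12 s, in which the tool goes at most 41.7 mm and 7.16 degrees, less where a joint would pass 70% of its speed; a pose out of reach is approached as far as the arm can. A call is refused whole if a number of a shift passes 0.0417 or a number of a turn 7.16, either way. A call with a gripper value outside its range is refused whole. "grip" is the opening, from 0 (shut) to 1 (fully open), set as the call begins (left out, the last holds). The fingers move at their own pace and stop on an object; "force" is the grip in N (left out, the last holds). Time passes only in rows, so rows that do not move let the fingers close. It gives the time, the measured TCP pose, the force and the opening at its end, in the units of the state.
- get_state(): the state, without advancing time (a new reading comes with each control period).
- read_camera(name): name is "scene" or "top" or "wrist"; returns a dict with "img" (384x512x3 uint8, blue, green, red), "depth" (384x512 float32, m along the optical axis (not along the pixel's ray), 0 where there is no reading), "fx", "fy", "cx", "cy" (pixels), "rvec" (rotation vector, rad) and "tvec" (3), from world to camera coordinates, as OpenCV has them. Camera axes: x right, y down, z forward; pixel columns grow to the right and rows downward; lengths in m; the calibration is good to about 2 mm. A picture is of the moment at which its call begins.
- sign_off(): hands the job in, once; it reports no verdict.
The state is a dict: "time": time; "qpos": joint angles; "dq": joint speeds; "joint_efforts": joint torques, N m; "eef_pos": TCP position; "tcp_rot": TCP orientation; "contact_force": force on the tool from outside, world axes, zero at the start; "wrist_torque": the same for the moment, N m; "opening": opening from 0.0 (shut) to 1.0 (fully open).
Only numpy, scipy, OpenCV 4.12 (cv2) and the standard library are available. Lean on these libraries where they do the work, as an engineer would, in place of code of your own. Each camera call takes 0.05 s, during which the arm holds its last target.

## Working session

There is one attempt and no reset: what is moved stays moved. The work goes in short steps, Python scripts to look and compute and a tool call to move; the robot and the scene stay as the last step left them, time stands still between calls to the robot, and variables do not carry over. Pictures are saved under pics/ and viewed, and the job is handed in when it is done.

Besides the shell and the picture viewer there is one more tool, called after "Emit:" by a JSON object that holds its "op" and its "data", one argument or row to a line. move_arm: Moves the arm, as the interface text tells. Its arguments: {"type":"object","properties":{"linear":{"type":"array","items":{"type":"array","items":{"type":"number"}}},"twist":{"type":"array","items":{"type":"array","items":{"type":"number"}}},"grip":{"type":"number"},"force":{"type":"number"}},"required":["linear","twist"]}

```bash
mkdir -p pics; cat > h.py <<'E'
from plant import *
import numpy as np, cv2
def cam(n):
    c=read_camera(n); c['R']=cv2.Rodrigues(np.array(c['rvec'],float))[0]; c['t']=np.array(c['tvec'],float).ravel(); return c
def ray(c,u,v,z):
    d=c['R'].T@np.array([(u-c['cx'])/c['fx'],(v-c['cy'])/c['fy'],1.]); o=-c['R'].T@c['t']
    return o+d*(z-o[2])/d[2]
def proj(c,p):
    q=c['R']@np.array(p)+c['t']; return q[0]/q[2]*c['fx']+c['cx'],q[1]/q[2]*c['fy']+c['cy']
def cloud(c):
    v,u=np.mgrid[:384,:512]; d=c['depth']; P=np.stack([(u-c['cx'])/c['fx']*d,(v-c['cy'])/c['fy']*d,d],-1)
    return (P-c['t'])@c['R']
E
python3 - <<'E'
from h import *
for n in ['scene','top','wrist']:
    c=cam(n); cv2.imwrite(f'pics/{n}0.png',c['img']); o=-c['R'].T@c['t']; print(n,o,c['fx'],c['R'][2]); np.savez(f'{n}0.npz',**c)
s=get_state(); print(s['eef_pos'],s['tcp_rot'],s['time'],{k:s[k] for k in s if k not in('eef_pos','tcp_rot')})
E
```

```text
scene [ 0.30497758 -1.33622415  0.8092174 ] 425.9912066531238 [ 0.12124019  0.85266926 -0.50818888]
top [ 0.23183919 -0.05541296  1.38848847] 470.9068665743222 [ 0.20179684 -0.01403038 -0.9793269 ]
wrist [0.15017664 0.66277615 0.37214808] 306.5570592790662 [ 0.26225358 -0.0908531  -0.96071264]
[0.21642235 0.63883341 0.23822039] [ 1.62667677e-01  9.86680466e-01 -9.00213873e-04 -2.71186739e-04] 0.15 {'time': 0.15, 'qpos': array([ 1.09401175e+00,  2.87019315e-01,  1.57785258e+00, -4.08204120e-05,
        1.27860070e+00, -1.49985148e-01]), 'dq': array([-0.00058618, -0.00412681, -0.00423822,  0.00030117, -0.00147683,
       -0.00068035]), 'joint_efforts': array([-3.97907354e-05, -4.06605220e+01, -2.93139893e+01, -1.95765010e-04,
        3.92768343e-03, -7.57307390e-06]), 'contact_force': array([ 0.22888614,  0.58104209, -0.01691478]), 'wrist_torque': array([ 0.03869876,  0.02328566, -0.0361765 ]), 'opening': 0.9997331077532298}
```

View pics/scene0.png

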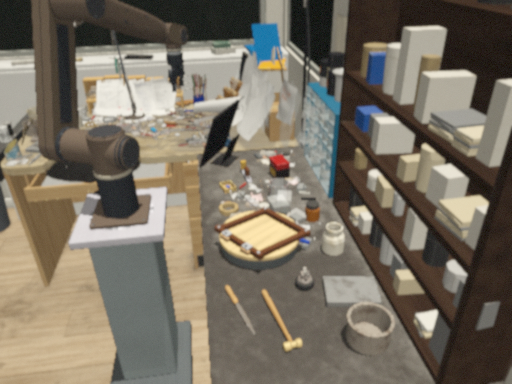

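View pics/top0.png

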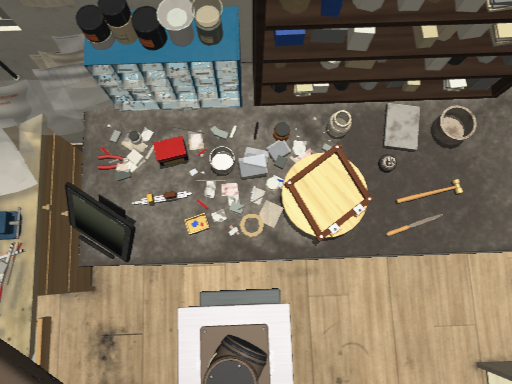

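View pics/wrist0.png

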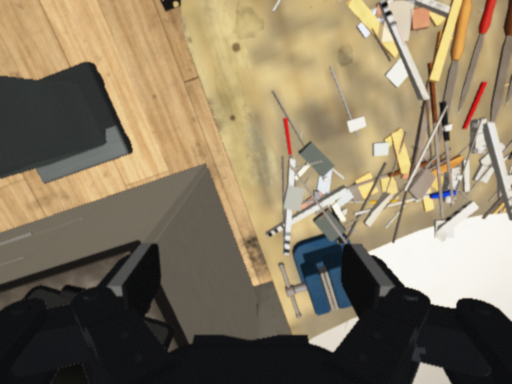

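The top view shows the frame at about (327,192), with its two white cleats on the lower-right rail. The rule is at about (162,198) and the tablet at (100,222). I'll zoom in next.

```bash
python3 - <<'E'
import cv2,numpy as np
i=cv2.imread('pics/top0.png')
cv2.imwrite('pics/z1.png',cv2.resize(i[140:245,270:380],None,fx=5.4,fy=5.4,interpolation=cv2.INTER_CUBIC))
cv2.imwrite('pics/z2.png',cv2.resize(i[120:265,60:210],None,fx=4,fy=4,interpolation=cv2.INTER_CUBIC))
from h import *
c=dict(np.load('top0.npz'))
for u,v,z in[(133,202,.0),(190,194,.0),(327,192,.05)]: print(ray(c,u,v,z))
P=cloud(c)
for u,v in[(150,198),(173,195),(160,198),(183,195),(327,192),(345,225),(240,60)]: print(u,v,P[v,u])
E
```

```text
[0.45666478 0.28742917 0.        ]
[0.47456202 0.11793983 0.        ]
[ 0.4571478  -0.28326093  0.05      ]
150 198 [0.45882407 0.22706994 0.04744404]
173 195 [0.46501086 0.16084763 0.04821736]
160 198 [0.4642682  0.20565251 0.00884718]
183 195 [ 0.47268398  0.13914068 -0.00220109]
327 192 [ 0.45728335 -0.283398    0.04919477]
345 225 [ 0.36026952 -0.32822994  0.04850994]
240 60 [ 0.77089752 -0.04698934  0.26822321]
```

View pics/z1.png

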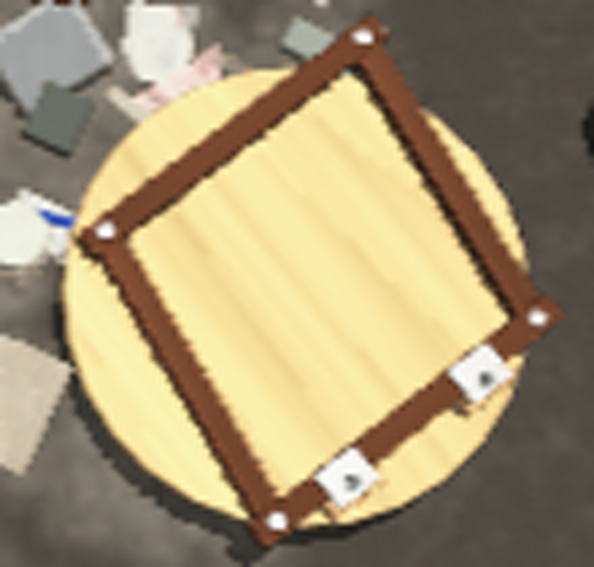

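View pics/z2.png

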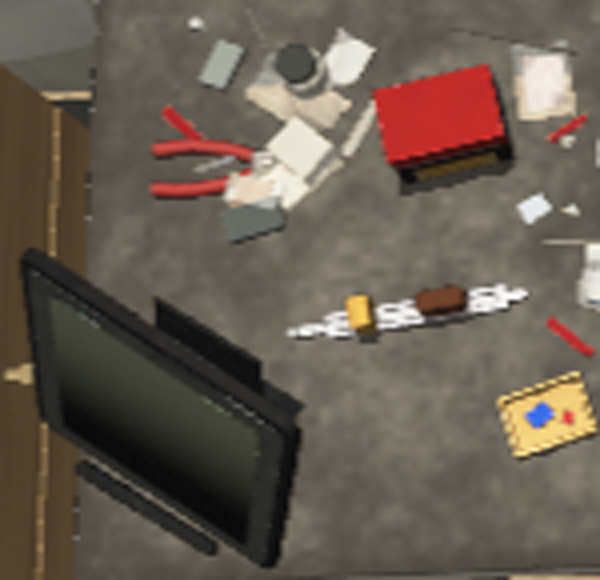

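```bash
cat > m.py <<'E'
from h import *
import sys
def pins(c,zoom=8):
    pass
E
python3 - <<'E'
import plant; print([k for k in dir(plant) if k[0]!='_'])
try: print(plant.tips_ahead)
except Exception as e: print(e)
from h import *
c=dict(np.load('top0.npz')); img=c['img']; hsv=cv2.cvtColor(img,cv2.COLOR_BGR2HSV)
P=cloud(c)
# pins: bright low saturation blobs inside brown dilated
roi=np.zeros((384,512),np.uint8); roi[140:245,270:380]=1
brown=((hsv[...,0]<14)&(hsv[...,1]>120)&(hsv[...,2]<150)&(roi>0)).astype(np.uint8)
pts={'A':(275,520),'B':(538,317),'C':(363,37),'D':(105,230)}
g=img.min(2).astype(float)
pin={}
for k,(x,y) in pts.items():
    u0,v0=270+(x+.5)/5.4-.5,140+(y+.5)/5.4-.5
    ui,vi=int(round(u0)),int(round(v0))
    w=g[vi-2:vi+3,ui-2:ui+3]; w=np.clip(w-60,0,None); vv,uu=np.mgrid[vi-2:vi+3,ui-2:ui+3]
    u,v=(w*uu).sum()/w.sum(),(w*vv).sum()/w.sum()
    pin[k]=ray(c,u,v,.068); print(k,(u0,v0),(u,v),pin[k].round(4),P[vi,ui].round(3))
A,B,C,D=[pin[k][:2] for k in'ABCD']
L=lambda a,b:np.linalg.norm(a-b)*1e3
print('AB BC CD DA',L(A,B),L(B,C),L(C,D),L(D,A),'AC BD',L(A,C),L(B,D))
# knob & handle
m=lambda lo,hi,r:(cv2.inRange(hsv,lo,hi)&r)
r=np.zeros((384,512),np.uint8); r[185:210,135:195]=255
for nm,lo,hi,z in[('knob',(15,120,80),(35,255,255),.05),('handle',(0,70,30),(14,255,140),.045)]:
    k=m(lo,hi,r); vv,uu=np.nonzero(k); print(nm,len(uu),uu.mean(),vv.mean(),ray(c,uu.mean(),vv.mean(),z), P[k>0].round(3)[:,2].max(), uu.min(),uu.max(),vv.min(),vv.max())
# tablet top
T=P[170:270,60:145].reshape(-1,3); T=T[(T[:,2]>.05)]
T=T[(T[:,1]>.15)&(T[:,1]<.6)]
print('tablet',T.min(0),T.max(0)); i=T[:,1].argmin(); print(T[i]); i=T[:,0].argmax();print(T[i])
E
```

```text
['Unreachable', 'get_state', 'read_camera', 'sign_off', 'tips_ahead']
0.008
A (320.51851851851853, 235.88888888888889) (np.float64(320.8433734939759), np.float64(236.03551046290426)) [ 0.3301 -0.2544  0.068 ] [ 0.33  -0.255  0.068]
B (369.22222222222223, 198.2962962962963) (np.float64(369.10025273799494), np.float64(198.36899747262004)) [ 0.4314 -0.3986  0.068 ] [ 0.432 -0.398  0.071]
C (336.8148148148148, 146.44444444444446) (np.float64(336.7157643312102), np.float64(146.26273885350318)) [ 0.5877 -0.3178  0.068 ] [ 0.589 -0.319  0.066]
D (289.037037037037, 182.1851851851852) (np.float64(288.9331983805668), np.float64(182.01417004048582)) [ 0.487  -0.1733  0.068 ] [ 0.487 -0.173  0.069]
AB BC CD DA 176.24831369903333 175.9841471764618 176.07096036215148 176.58081212422712 AC BD 265.2609678669729 232.06013781930713
knob 51 149.47058823529412 197.88235294117646 [0.45878966 0.22805132 0.05      ] 0.054 146 153 194 203
handle 79 169.67088607594937 194.65822784810126 [0.46692455 0.17096093 0.045     ] 0.05 163 175 191 198
tablet [0.29321269 0.22395091 0.05018547] [0.4712465  0.45274476 0.26032736]
[0.35335976 0.22395091 0.24367489]
[0.4712465  0.3824974  0.25207845]
```

Emit:
{"op": "move_arm", "data": {
  "linear": [
    [0, 0, 0.04],
    [0, 0, 0.04],
    [0, 0, 0.04],
    [0, 0, 0.04],
    [0.019, -0.036, 0],
    [0.019, -0.036, 0],
    [0.019, -0.036, 0],
    [0.019, -0.036, 0],
    [0.019, -0.036, 0],
    [0.019, -0.036, 0],
    [0.019, -0.036, 0],
    [0.019, -0.036, 0],
    [0.019, -0.036, 0],
    [0.019, -0.036, 0],
    [0.019, -0.036, 0],
    [0.019, -0.036, 0],
    [0.019, -0.036, 0]
  ],
  "twist": [
    [0, 0, 0],
    [0, 0, 0],
    [0, 0, 0],
    [0, 0, 0],
    [0, 0, -4.85],
    [0, 0, -4.85],
    [0, 0, -4.85],
    [0, 0, -4.85],
    [0, 0, -4.85],
    [0, 0, -4.85],
    [0, 0, -4.85],
    [0, 0, -4.85],
    [0, 0, -4.85],
    [0, 0, -4.85],
    [0, 0, -4.85],
    [0, 0, -4.85],
    [0, 0, -4.85]
  ],
  "grip": 0.6
}}

```text
time: 1.57
eef_pos: [0.4583, 0.1569, 0.3962]
tcp_rot: [0.669, 0.744, -0.002, -0.005]
contact_force: [1.6, 0.2, -0.5]
opening: 0.601
```

Emit:
{"op": "move_arm", "data": {
  "linear": [
    [0, 0, -0.04],
    [0, 0, -0.04],
    [0, 0, -0.04],
    [0, 0, -0.04],
    [0, 0, -0.03],
    [0, 0, 0]
  ],
  "twist": [
    [0, 0, 0],
    [0, 0, 0],
    [0, 0, 0],
    [0, 0, 0],
    [0, 0, 0],
    [0, 0, 0]
  ]
}}

```text
time: 2.07
eef_pos: [0.4609, 0.146, 0.202]
tcp_rot: [0.677, 0.736, 0.0, -0.001]
contact_force: [-1.4, -0.9, -1.1]
opening: 0.598
```

```bash
python3 - <<'E'
from h import *
c=cam('wrist'); cv2.imwrite('pics/w1.png',c['img']); np.savez('w1.npz',**c); print(get_state()['eef_pos'],get_state()['tcp_rot'])
E
```

```text
[0.46229162 0.14619218 0.20495293] [6.76508366e-01 7.36433097e-01 1.64606238e-03 1.22289340e-04]
```

View pics/w1.png

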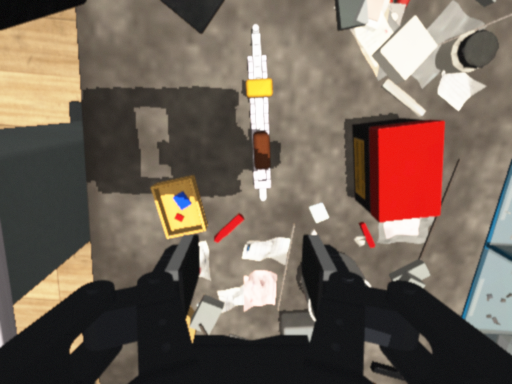

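The wrist view shows the whole rule: nose tip (255,27), knob (259,88), handle (262,150) and heel tip (263,197).

```bash
cat > rule.py <<'E'
from h import *
def rule(c,z0,roi,verbose=True):
    """roi u0,u1,v0,v1; top face of knob by depth and colour"""
    hsv=cv2.cvtColor(c['img'],cv2.COLOR_BGR2HSV); P=cloud(c)
    r=np.zeros((384,512),np.uint8); u0,u1,v0,v1=roi; r[v0:v1,u0:u1]=255
    out={}
    for nm,lo,hi,h in[('knob',(15,120,80),(35,255,255),.05),('handle',(0,70,25),(14,255,160),.045)]:
        k=cv2.inRange(hsv,lo,hi)&r&((abs(P[...,2]-z0-h)<.012)*255).astype(np.uint8)
        n,l,s,ce=cv2.connectedComponentsWithStats(k); 
        if n<2: print('no',nm); continue
        i=1+s[1:,4].argmax(); 
        out[nm]=ray(c,*ce[i],z0+h)
        if verbose: print(nm,s[i],ce[i].round(1),out[nm].round(4),'z',np.median(P[l==i][:,2]).round(4))
    return out
E
python3 - <<'E'
from rule import *
c=dict(np.load('w1.npz'))
o=rule(c,0,(235,290,10,205))
n=ray(c,255,25,.006);he=ray(c,263.5,199,.006);print('nose',n,'heel',he,np.linalg.norm(n-he))
d=n-he;print(np.degrees(np.arctan2(d[1],d[0])))
d=o['knob']-o['handle'];print(np.degrees(np.arctan2(d[1],d[0])),np.linalg.norm(d[:2]))
i=c['img'][10:210,225:295];cv2.imwrite('pics/w1z.png',cv2.resize(i,None,fx=3,fy=3,interpolation=cv2.INTER_CUBIC))
E
```

```text
knob [246  78  27  20 475] [259.1  87.6] [0.4617 0.2327 0.05  ] z 0.0492
handle [253 132  18  37 577] [261.5 150.2] [0.4693 0.1771 0.045 ] z 0.044
nose [0.45335508 0.29189043 0.006     ] heel [0.47857019 0.11715924 0.006     ] 0.1765411960623072
98.21155244813522
97.80635483712408 0.056113640254919085
```

View pics/w1z.png

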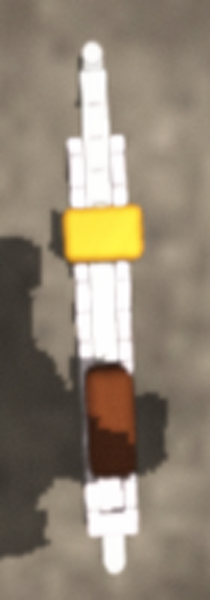

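Emit:
{"op": "move_arm", "data": {
  "linear": [
    [0.0035, 0.0175, -0.035],
    [0.0035, 0.0175, -0.035],
    [0, 0, -0.035],
    [0, 0, -0.02],
    [0, 0, 0]
  ],
  "twist": [
    [0, 0, 1.6],
    [0, 0, 1.6],
    [0, 0, 0],
    [0, 0, 0],
    [0, 0, 0]
  ]
}}

```text
time: 2.53
eef_pos: [0.4802, 0.1842, 0.0932]
tcp_rot: [0.654, 0.756, 0.012, 0.009]
contact_force: [-1.0, -0.0, 0.3]
opening: 0.602
```

```bash
cat > st.py <<'E'
from h import *
s=get_state(); q=s['tcp_rot']; print(s['time'],s['eef_pos'].round(4),'jaw',round(2*np.degrees(np.arctan2(q[1],q[0]))-90,2),q.round(4),'F',s['contact_force'].round(1),round(s['opening'],3))
E
python3 st.py
```

```text
2.5333 [0.4802 0.1842 0.0932] jaw 8.23 [0.6545 0.756  0.0123 0.009 ] F [-1.  -0.   0.3] 0.602
```

Emit:
{"op": "move_arm", "data": {
  "linear": [
    [0, 0, 0],
    [0, 0, 0]
  ],
  "twist": [
    [0, 0, 0],
    [0, 0, 0]
  ]
}}

```text
time: 2.7
eef_pos: [0.4831, 0.185, 0.0974]
tcp_rot: [0.654, 0.756, 0.014, 0.011]
contact_force: [-0.2, -1.0, 1.5]
opening: 0.601
```

```bash
cat >> st.py <<'E'
from scipy.spatial.transform import Rotation as Ro
import sys
z=Ro.from_quat(q).apply([0,0,1]); print('tool z',z.round(4),'level twist deg',np.degrees(np.cross(z,[0,0,-1])).round(2))
if len(sys.argv)>1:
    t=np.array(list(map(float,sys.argv[1:5]))); j=2*np.degrees(np.arctan2(q[1],q[0]))-90
    print('need',(t[:3]-s['eef_pos']).round(4),'turn',round((t[3]-j+90)%180-90,2))
E
python3 st.py .4694 .181 .024 8.1
```

```text
2.7 [0.4831 0.185  0.0974] jaw 8.28 [0.6541 0.7562 0.0142 0.0106] F [-0.2 -1.   1.5] 0.601
tool z [ 0.0345  0.0076 -0.9994] level twist deg [-0.44  1.98  0.  ]
need [-0.0137 -0.004  -0.0734] turn -0.18
```

Emit:
{"op": "move_arm", "data": {
  "linear": [
    [-0.007, -0.002, -0.015],
    [-0.0067, -0.002, -0.01],
    [0, 0, -0.008],
    [0, 0, 0]
  ],
  "twist": [
    [-0.2, 1.0, -0.1],
    [-0.2, 1.0, -0.1],
    [0, 0, 0],
    [0, 0, 0]
  ]
}}

```text
time: 3.03
eef_pos: [0.4739, 0.1813, 0.07]
tcp_rot: [0.656, 0.755, 0.005, 0.003]
contact_force: [-0.7, 0.6, -0.6]
opening: 0.598
```

```bash
python3 st.py .4694 .181 .024 8.1
```

```text
3.0333 [0.4739 0.1813 0.07  ] jaw 8.03 [0.6559 0.7548 0.0045 0.0035] F [-0.7  0.6 -0.6] 0.598
tool z [ 0.0112  0.0023 -0.9999] level twist deg [-0.13  0.64  0.  ]
need [-0.0045 -0.0003 -0.046 ] turn 0.07
```

Emit:
{"op": "move_arm", "data": {
  "linear": [
    [-0.003, 0, -0.015],
    [-0.002, 0, -0.015],
    [-0.001, 0, -0.012],
    [0, 0, -0.005],
    [0, 0, 0],
    [0, 0, 0]
  ],
  "twist": [
    [-0.1, 0.4, 0],
    [-0.1, 0.4, 0],
    [0, 0, 0],
    [0, 0, 0],
    [0, 0, 0],
    [0, 0, 0]
  ]
}}

```text
time: 3.53
eef_pos: [0.4679, 0.1809, 0.0203]
tcp_rot: [0.656, 0.755, -0.002, -0.001]
contact_force: [1.0, -0.2, 0.0]
opening: 0.601
```

```bash
python3 st.py .4694 .181 .024 8.1;  python3 - <<'E'
from h import *
c=cam('wrist'); cv2.imwrite('pics/w2.png',c['img'])
E
```

```text
3.5333 [0.4679 0.1809 0.0203] jaw 7.98 [ 0.6562  0.7546 -0.0016 -0.0008] F [ 1.  -0.2  0. ] 0.601
tool z [-0.0033 -0.0014 -1.    ] level twist deg [ 0.08 -0.19  0.  ]
need [0.0015 0.0001 0.0037] turn 0.12
```

View pics/w2.png

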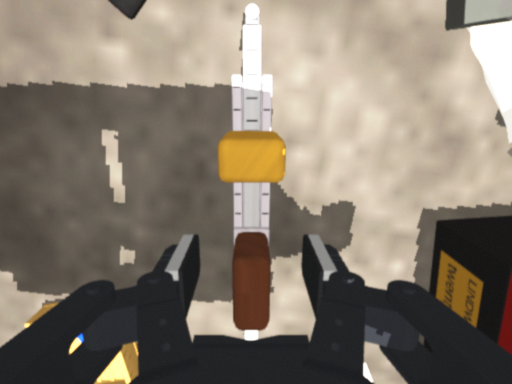

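The handle sits between the fingers, at about (251,280). I'll raise 4 mm and close.

Emit:
{"op": "move_arm", "data": {
  "linear": [
    [0.001, 0, 0.004],
    [0, 0, 0],
    [0, 0, 0],
    [0, 0, 0],
    [0, 0, 0],
    [0, 0, 0]
  ],
  "twist": [
    [0, 0, 0],
    [0, 0, 0],
    [0, 0, 0],
    [0, 0, 0],
    [0, 0, 0],
    [0, 0, 0]
  ],
  "grip": 0,
  "force": 50
}}

```text
time: 4.08
eef_pos: [0.4693, 0.181, 0.0264]
tcp_rot: [0.656, 0.755, -0.001, -0.0]
contact_force: [-0.1, -0.6, -2.1]
opening: 0.179
```

Emit:
{"op": "move_arm", "data": {
  "linear": [
    [0, 0, 0.015],
    [0, 0, 0.03],
    [0, 0, 0.04],
    [0, 0, 0.04],
    [0, 0, 0.02],
    [0, 0, 0],
    [0, 0, 0]
  ],
  "twist": [
    [0, 0, 0],
    [0, 0, 0],
    [0, 0, 0],
    [0, 0, 0],
    [0, 0, 0],
    [0, 0, 0],
    [0, 0, 0]
  ]
}}

```text
time: 4.67
eef_pos: [0.4595, 0.1791, 0.1679]
tcp_rot: [0.656, 0.755, -0.009, -0.007]
contact_force: [-0.6, 0.1, -5.8]
opening: 0.177
```

```bash
python3 st.py;  python3 - <<'E'
from h import *
c=cam('wrist'); cv2.imwrite('pics/w3.png',c['img']); np.savez('w3.npz',**c)
# inside corners
pin={'A':(.3301,-.2544),'B':(.4314,-.3986),'C':(.5877,-.3178),'D':(.4870,-.1733)}
p={k:np.array(v) for k,v in pin.items()}
def inn(P,Q,S):
    e=(Q-P)/np.linalg.norm(Q-P); f=(S-P)/np.linalg.norm(S-P); s=abs(e[0]*f[1]-e[1]*f[0]); return P+(e+f)*.008/s
I={'A':inn(p['A'],p['B'],p['D']),'B':inn(p['B'],p['A'],p['C']),'C':inn(p['C'],p['B'],p['D']),'D':inn(p['D'],p['A'],p['C'])}
print({k:v.round(4) for k,v in I.items()})
for a,b in('BD','AC'):
    d=I[b]-I[a]; print(a,b,np.linalg.norm(d),np.degrees(np.arctan2(d[1],d[0])),'handle+4 at',(I[a]+d/np.linalg.norm(d)*.0655).round(4))
E
```

```text
4.6667 [0.4595 0.1791 0.1679] jaw 7.98 [ 0.6561  0.7546 -0.0088 -0.0065] F [-0.6  0.1 -5.8] 0.177
tool z [-0.0214 -0.0048 -0.9998] level twist deg [ 0.27 -1.23  0.  ]
{'A': array([ 0.3419, -0.2573]), 'B': array([ 0.4339, -0.3883]), 'C': array([ 0.5759, -0.3149]), 'D': array([ 0.4844, -0.1836])}
B D 0.21080151119043522 76.13537258522297 handle+4 at [ 0.4496 -0.3247]
A C 0.2409857591572547 -13.82515164704704 handle+4 at [ 0.4055 -0.273 ]
```

View pics/w3.png

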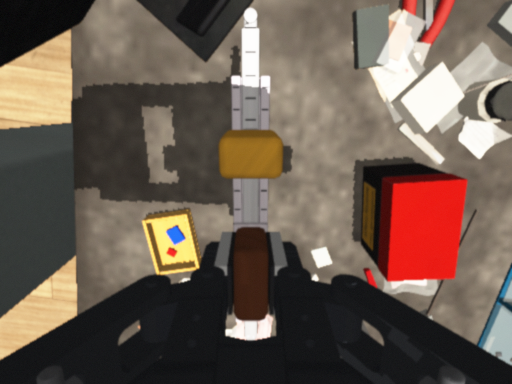

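Emit:
{"op": "move_arm", "data": {
  "linear": [
    [-0.0, -0.02, 0],
    [-0.001, -0.035, 0],
    [-0.001, -0.041, 0],
    [-0.001, -0.041, 0],
    [-0.001, -0.041, 0],
    [-0.001, -0.041, 0],
    [-0.001, -0.041, 0],
    [-0.001, -0.041, 0],
    [-0.001, -0.041, 0],
    [-0.001, -0.041, 0],
    [-0.001, -0.041, 0],
    [-0.001, -0.041, 0],
    [-0.0, -0.035, 0],
    [0, -0.015, 0],
    [0, 0, 0],
    [0, 0, 0]
  ],
  "twist": [
    [0.3, -1.2, 0],
    [0, 0, -1.8],
    [0, 0, -1.8],
    [0, 0, -1.8],
    [0, 0, -1.8],
    [0, 0, -1.8],
    [0, 0, -1.8],
    [0, 0, -1.8],
    [0, 0, -1.8],
    [0, 0, -1.8],
    [0, 0, -1.8],
    [0, 0, -1.8],
    [0, 0, -1.8],
    [0, 0, 0],
    [0, 0, 0],
    [0, 0, 0]
  ]
}}

```text
time: 6.05
eef_pos: [0.4191, -0.3447, 0.119]
tcp_rot: [0.791, 0.611, -0.008, -0.035]
contact_force: [-1.0, 0.2, -5.5]
opening: 0.179
```

```bash
python3 st.py .4501 -.3228 .13 -13.9;  python3 - <<'E'
from h import *
c=cam('wrist'); cv2.imwrite('pics/w4.png',c['img']); np.savez('w4.npz',**c)
E
```

```text
6.05 [ 0.4191 -0.3447  0.119 ] jaw -14.6 [ 0.7907  0.6111 -0.0075 -0.035 ] F [-1.   0.2 -5.5] 0.179
tool z [-0.0547  0.0461 -0.9974] level twist deg [-2.64 -3.13 -0.  ]
need [0.031  0.0219 0.011 ] turn 0.7
```

View pics/w4.png

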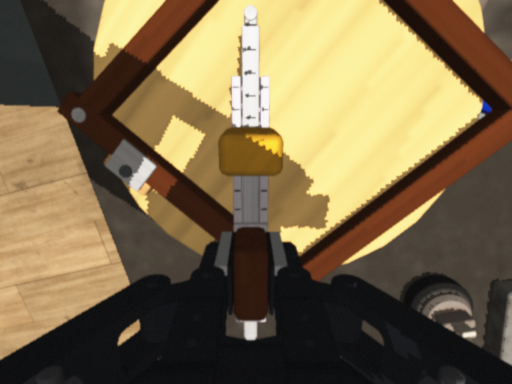

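Emit:
{"op": "move_arm", "data": {
  "linear": [
    [0.012, 0.008, 0.012],
    [0.012, 0.008, 0.01],
    [0.007, 0.006, 0.0],
    [0, 0, 0],
    [0, 0, 0]
  ],
  "twist": [
    [-1.0, -1.2, 0.3],
    [-1.0, -1.2, 0.3],
    [-0.6, -0.7, 0.1],
    [0, 0, 0],
    [0, 0, 0]
  ]
}}

```text
time: 6.52
eef_pos: [0.4517, -0.312, 0.1383]
tcp_rot: [0.785, 0.62, 0.001, -0.002]
contact_force: [-0.3, -0.3, -5.4]
opening: 0.178
```

```bash
python3 st.py .4501 -.3228 .13 -13.9;  python3 - <<'E'
from h import *
c=cam('wrist'); cv2.imwrite('pics/w5.png',c['img']); np.savez('w5.npz',**c)
E
```

```text
6.5167 [ 0.4517 -0.312   0.1383] jaw -13.42 [ 0.7849  0.6196  0.0008 -0.0025] F [-0.3 -0.3 -5.4] 0.178
tool z [-0.0019  0.0048 -1.    ] level twist deg [-0.28 -0.11 -0.  ]
need [-0.0016 -0.0108 -0.0083] turn -0.48
```

View pics/w5.png

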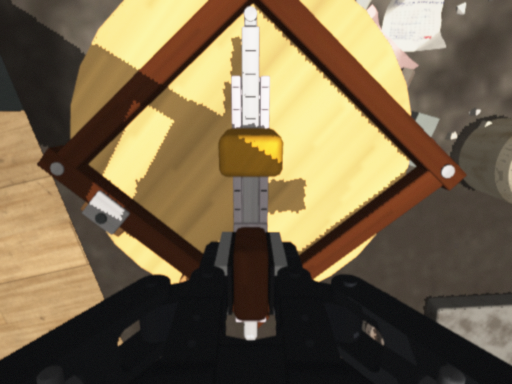

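```bash
python3 - <<'E'
from h import *
c=dict(np.load('w5.npz'))
print(ray(c,57,169,.068),ray(c,448,172,.068), 'expect A .3301 -.2544, C .5877 -.3178')
print('nose',ray(c,250,8,.1383-.0264+.006))
for n in ['D inner']: print(ray(c,249,20,.056))
print(proj(c,[.4844,-.1836,.068]),proj(c,[.4870,-.1733,.068]))
E
```

```text
[ 0.33062955 -0.25242296  0.068     ] [ 0.58880679 -0.31592832  0.068     ] expect A .3301 -.2544, C .5877 -.3178
nose [ 0.47787688 -0.2017283   0.1179    ]
[ 0.47939023 -0.19163993  0.056     ]
(np.float64(253.96067799458044), np.float64(-2.5839831441916203)) (np.float64(254.2643208815509), np.float64(-23.463510328602155))
```

Emit:
{"op": "move_arm", "data": {
  "linear": [
    [-0.0006, -0.005, -0.008],
    [-0.0006, -0.005, -0.008],
    [0, 0, -0.01],
    [0, 0, 0],
    [0, 0, 0]
  ],
  "twist": [
    [-0.2, -0.1, -0.3],
    [0, 0, -0.2],
    [0, 0, 0],
    [0, 0, 0],
    [0, 0, 0]
  ]
}}

```text
time: 6.98
eef_pos: [0.4495, -0.3226, 0.1088]
tcp_rot: [0.788, 0.616, -0.0, -0.001]
contact_force: [0.5, -0.4, -5.1]
opening: 0.175
```

```bash
python3 st.py .4505 -.322 .0764 -13.9
```

```text
6.9833 [ 0.4495 -0.3226  0.1088] jaw -13.96 [ 0.7878  0.6159 -0.     -0.0012] F [ 0.5 -0.4 -5.1] 0.175
tool z [-0.0015  0.0018 -1.    ] level twist deg [-0.1  -0.08 -0.  ]
need [ 0.001   0.0006 -0.0324] turn 0.06
```

Emit:
{"op": "move_arm", "data": {
  "linear": [
    [0.001, 0.0005, -0.008],
    [0, 0, -0.008],
    [0, 0, -0.007],
    [0, 0, -0.004],
    [0, 0, 0],
    [0, 0, 0]
  ],
  "twist": [
    [0, 0, 0],
    [0, 0, 0],
    [0, 0, 0],
    [0, 0, 0],
    [0, 0, 0],
    [0, 0, 0]
  ]
}}

```text
time: 7.48
eef_pos: [0.4533, -0.3222, 0.0862]
tcp_rot: [0.789, 0.615, 0.002, -0.002]
contact_force: [-0.0, 0.4, -4.2]
opening: 0.18
```

```bash
python3 st.py .4505 -.322 .0764 -13.9;  python3 - <<'E'
from h import *
c=cam('wrist'); cv2.imwrite('pics/w6.png',c['img']); np.savez('w6.npz',**c)
E
```

```text
7.4833 [ 0.4533 -0.3222  0.0862] jaw -14.14 [ 0.7887  0.6147  0.0021 -0.002 ] F [-0.   0.4 -4.2] 0.18
tool z [ 9.0e-04  5.7e-03 -1.0e+00] level twist deg [-0.32  0.05  0.  ]
need [-0.0028  0.0002 -0.0098] turn 0.24
```

View pics/w6.png

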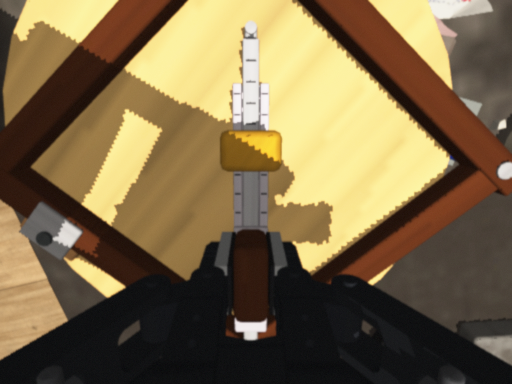

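Emit:
{"op": "move_arm", "data": {
  "linear": [
    [-0.0025, 0, -0.005],
    [0, 0, -0.004],
    [0, 0, -0.002],
    [0, 0, 0],
    [0, 0, 0]
  ],
  "twist": [
    [-0.3, 0, 0.2],
    [0, 0, 0],
    [0, 0, 0],
    [0, 0, 0],
    [0, 0, 0]
  ]
}}

```text
time: 7.95
eef_pos: [0.4534, -0.3225, 0.0858]
tcp_rot: [0.788, 0.616, 0.002, -0.001]
contact_force: [1.3, 1.0, -3.1]
opening: 0.174
```

```bash
python3 st.py .4505 -.322 .0764 -13.9
```

```text
7.95 [ 0.4534 -0.3225  0.0858] jaw -13.96 [ 7.878e-01  6.159e-01  1.500e-03 -6.000e-04] F [ 1.3  1.  -3.1] 0.174
tool z [ 0.0017  0.0028 -1.    ] level twist deg [-0.16  0.1   0.  ]
need [-0.0029  0.0005 -0.0094] turn 0.06
```

```bash
python3 - <<'E'
from h import *
c=cam('wrist'); np.savez('w7.npz',**c); P=cloud(c)
for v in (30,50,75,95,110,140,160,180,200,220,270,300): print(v,P[v,250].round(4),P[v,235].round(3))
print('stand',P[200,330],'rail',P[150,40], P[60,380])
c=cam('top'); np.savez('t7.npz',**c); cv2.imwrite('pics/t7.png',cv2.resize(c['img'][130:250,260:390],None,fx=5,fy=5,interpolation=cv2.INTER_CUBIC))
c=cam('scene'); cv2.imwrite('pics/s7.png',cv2.resize(c['img'][170:290,190:340],None,fx=5,fy=5,interpolation=cv2.INTER_CUBIC))
E
```

```text
30 [ 0.4789 -0.2197  0.0584] [ 0.472 -0.216  0.05 ]
50 [ 0.4767 -0.2283  0.0591] [ 0.47  -0.225  0.049]
75 [ 0.474  -0.2394  0.0603] [ 0.467 -0.237  0.051]
95 [ 0.4717 -0.2484  0.0612] [ 0.465 -0.247  0.062]
110 [ 0.47   -0.2554  0.0623] [ 0.463 -0.254  0.063]
140 [ 0.4675 -0.2653  0.1049] [ 0.462 -0.264  0.103]
160 [ 0.4657 -0.2726  0.1047] [ 0.46  -0.271  0.105]
180 [ 0.4616 -0.2893  0.0655] [ 0.454 -0.287  0.065]
200 [ 0.4589 -0.2998  0.0655] [ 0.452 -0.297  0.068]
220 [ 0.4564 -0.31    0.0675] [ 0.449 -0.308  0.068]
270 [ 0.4542 -0.3188  0.1033] [ 0.448 -0.317  0.103]
300 [ 0.4511 -0.3314  0.1059] [ 0.445 -0.33   0.105]
stand [ 0.50264534 -0.31520546  0.05134456] rail [ 0.35561508 -0.2483912   0.05543487] [ 0.53384913 -0.24811982  0.06676799]
```

View pics/t7.png

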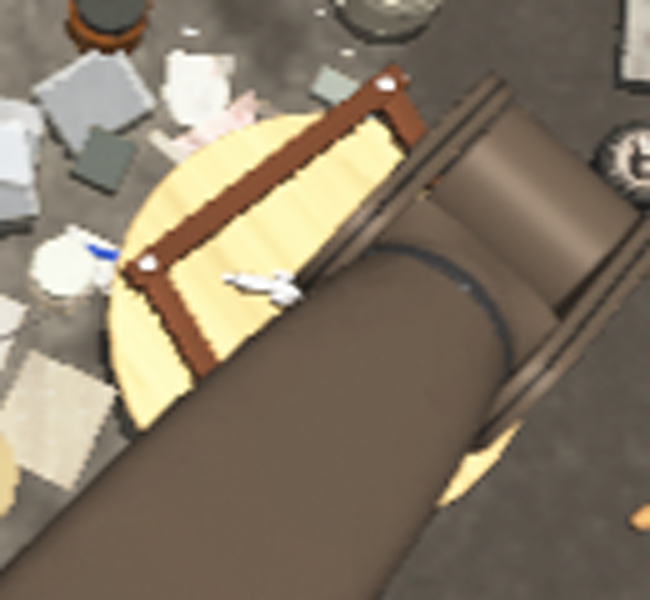

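View pics/s7.png

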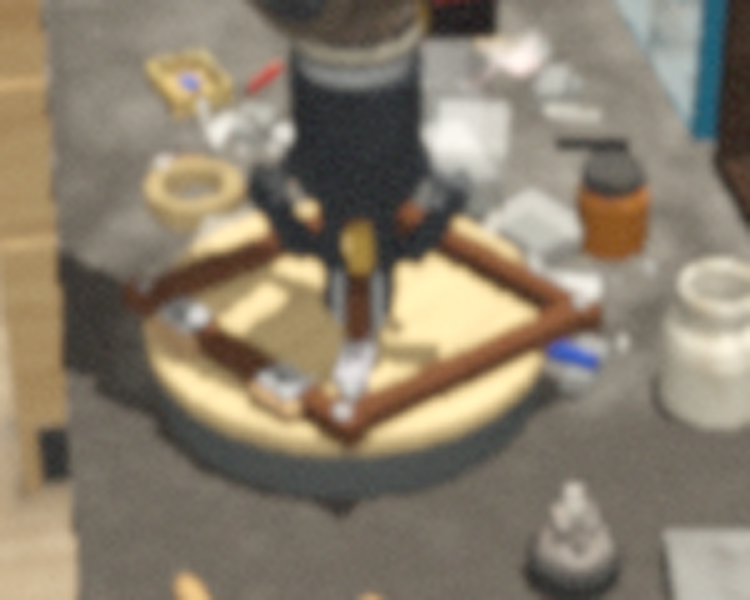

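```bash
python3 - <<'E'
from h import *
c=cam('scene')
for z in(.066,.07,.074): print(ray(c,190+342.5/5-.5,170+410.5/5-.5,z))
# corner B inner: expected px
for p in([.4346,-.3873,.068],[.4346,-.3873,.056],[.4314,-.3986,.068]): u,v=proj(c,p); print((u+.5-190)*5,(v+.5-170)*5)
E
```

```text
[ 0.43161683 -0.39307965  0.066     ]
[ 0.43093526 -0.39815566  0.07      ]
[ 0.43025369 -0.40323167  0.074     ]
346.1499415538617 400.8488148670717
346.53064461365176 417.7154044741468
343.5062351318683 413.73799026299014
```

Emit:
{"op": "move_arm", "data": {
  "linear": [
    [0, 0, 0.005],
    [0, 0.005, 0.003],
    [0, 0.004, 0],
    [0, 0, 0],
    [0, 0, 0]
  ],
  "twist": [
    [0, 0, 0],
    [0, 0, 0],
    [0, 0, 0],
    [0, 0, 0],
    [0, 0, 0]
  ]
}}

```text
time: 8.57
eef_pos: [0.4516, -0.3116, 0.0911]
tcp_rot: [0.788, 0.616, 0.001, -0.003]
contact_force: [0.1, -0.2, -4.9]
opening: 0.17
```

```bash
python3 st.py .4525 -.316 .0764 -13.9; cat > chk.py <<'E'
from h import *
import sys
n=sys.argv[1]
c=cam('wrist'); np.savez(n+'.npz',**c); P=cloud(c); cv2.imwrite(f'pics/{n}.png',c['img'])
for v in (30,50,75,95,110,180,200,220,300): print(v,P[v,250].round(4))
E
python3 chk.py w8
```

```text
8.5667 [ 0.4516 -0.3116  0.0911] jaw -14.0 [ 0.788   0.6157  0.001  -0.0033] F [ 0.1 -0.2 -4.9] 0.17
tool z [-0.0025  0.0065 -1.    ] level twist deg [-0.37 -0.14 -0.  ]
need [ 0.0009 -0.0044 -0.0147] turn 0.1
30 [ 0.4771 -0.2087  0.0637]
50 [ 0.4749 -0.2174  0.0649]
75 [ 0.4722 -0.2284  0.0658]
95 [ 0.4699 -0.2374  0.0661]
110 [ 0.4682 -0.2444  0.0677]
180 [ 0.4597 -0.2785  0.07  ]
200 [ 0.4572 -0.2886  0.0715]
220 [ 0.4546 -0.2989  0.073 ]
300 [ 0.4494 -0.3205  0.1111]
```

Emit:
{"op": "move_arm", "data": {
  "linear": [
    [0, -0.003, -0.005],
    [0, 0, -0.006],
    [0, 0, -0.006],
    [0, 0, -0.006],
    [0, 0, 0],
    [0, 0, 0]
  ],
  "twist": [
    [-0.2, -0.1, 0],
    [0, 0, 0],
    [0, 0, 0],
    [0, 0, 0],
    [0, 0, 0],
    [0, 0, 0]
  ]
}}

```text
time: 9.12
eef_pos: [0.4538, -0.3184, 0.0781]
tcp_rot: [0.787, 0.617, -0.001, -0.001]
contact_force: [-0.3, -0.1, -5.2]
opening: 0.177
```

```bash
python3 st.py .4525 -.316 .0764 -13.9; python3 chk.py w9
```

```text
9.1167 [ 0.4538 -0.3184  0.0781] jaw -13.84 [ 7.872e-01  6.167e-01 -5.000e-04 -9.000e-04] F [-0.3 -0.1 -5.2] 0.177
tool z [-2.e-03  8.e-04 -1.e+00] level twist deg [-0.05 -0.11 -0.  ]
need [-0.0013  0.0024 -0.0017] turn -0.06
30 [ 0.4785 -0.2179  0.0613]
50 [ 0.4765 -0.2258  0.061 ]
75 [ 0.474  -0.2361  0.0614]
95 [ 0.4719 -0.2446  0.061 ]
110 [ 0.4703 -0.2512  0.0607]
180 [ 0.4645 -0.2752  0.1006]
200 [ 0.4595 -0.2949  0.0608]
220 [ 0.4569 -0.3053  0.0617]
300 [ 0.4513 -0.3284  0.0967]
```

View pics/w9.png

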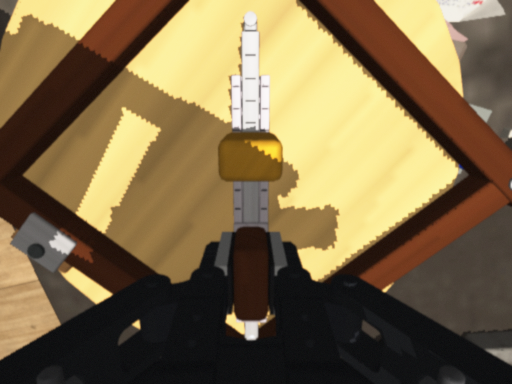

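Emit:
{"op": "move_arm", "data": {
  "linear": [
    [-0.002, -0.003, -0.002],
    [-0.002, -0.003, 0],
    [0, 0, 0],
    [0, 0, 0]
  ],
  "twist": [
    [0, 0, 0],
    [0, 0, 0],
    [0, 0, 0],
    [0, 0, 0]
  ]
}}

```text
time: 9.5
eef_pos: [0.452, -0.3209, 0.0759]
tcp_rot: [0.788, 0.615, 0.004, -0.003]
contact_force: [-2.3, 2.5, 2.7]
opening: 0.176
```

```bash
python3 st.py .4510 -.3225 .0764 -13.9; python3 chk.py w10; python3 - <<'E'
from h import *
c=dict(np.load('w10.npz'));i=c['img']; cv2.imwrite('pics/w10z.png',cv2.resize(i[0:60,220:280],None,fx=8,fy=8,interpolation=cv2.INTER_CUBIC))
cv2.imwrite('pics/w10b.png',cv2.resize(i[300:384,200:300],None,fx=6,fy=6,interpolation=cv2.INTER_CUBIC))
for v in(10,12,14,16,18): print(v,ray(c,250,v,.057))
E
```

```text
9.5 [ 0.452  -0.3209  0.0759] jaw -14.05 [ 0.7883  0.6153  0.0043 -0.0034] F [-2.3  2.5  2.7] 0.176
tool z [ 0.0026  0.0107 -0.9999] level twist deg [-0.61  0.15  0.  ]
need [-0.001  -0.0016  0.0005] turn 0.15
30 [ 0.4772 -0.22    0.0588]
50 [ 0.4752 -0.228   0.0586]
75 [ 0.4726 -0.2384  0.0592]
95 [ 0.4704 -0.247   0.0598]
110 [ 0.4688 -0.2536  0.0586]
180 [ 0.4628 -0.2779  0.0991]
200 [ 0.4578 -0.2974  0.058 ]
220 [ 0.4552 -0.3078  0.059 ]
300 [ 0.4496 -0.3303  0.0953]
10 [ 0.47924489 -0.21180887  0.057     ]
12 [ 0.47905165 -0.21258116  0.057     ]
14 [ 0.47885781 -0.21335584  0.057     ]
16 [ 0.47866336 -0.21413294  0.057     ]
18 [ 0.47846831 -0.21491247  0.057     ]
```

View pics/w10z.png

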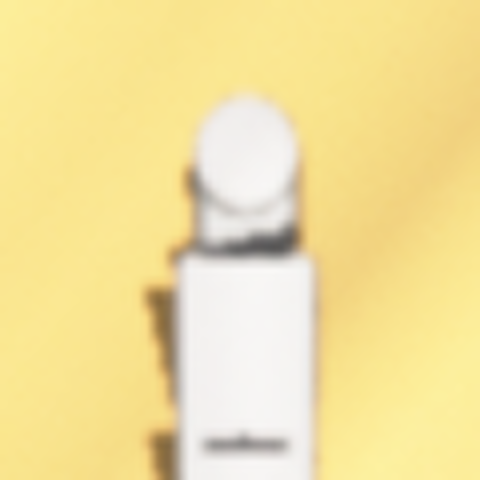

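View pics/w10b.png

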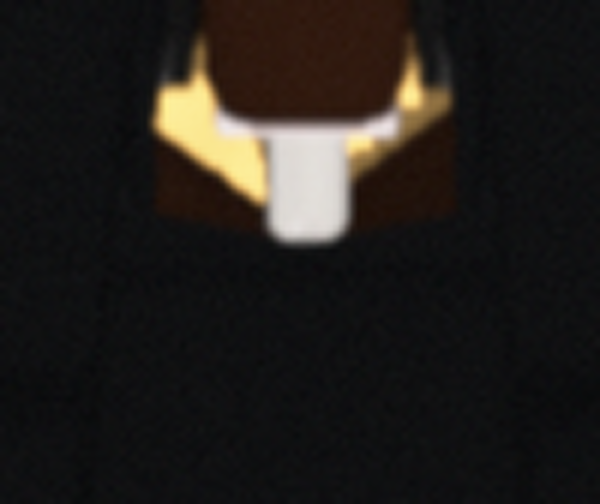

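```bash
python3 - <<'E'
from h import *
c=dict(np.load('w10.npz'))
print('corner',ray(c,249.2,336.5,.05),'tip',ray(c,250.8,340,.057),ray(c,250.8,340,.054),'nose',ray(c,250.2,11.5,.057))
E
```

```text
corner [ 0.435136  -0.3860022  0.05     ] tip [ 0.43693831 -0.38286317  0.057     ] [ 0.43631015 -0.38540012  0.054     ] nose [ 0.47918674 -0.21240952  0.057     ]
```

Emit:
{"op": "move_arm", "data": {
  "linear": [
    [0, 0, 0],
    [0, 0, 0],
    [0, 0, 0.003],
    [0.003, 0.0115, 0],
    [0.004, 0.0155, 0],
    [0.003, 0.0115, 0],
    [0.001, 0.0035, 0],
    [0, 0, 0],
    [0, 0, 0]
  ],
  "twist": [
    [0, 0, 0],
    [0, 0, 0],
    [-0.5, 0.1, 0],
    [0, 0, 0],
    [0, 0, 0],
    [0, 0, 0],
    [0, 0, 0],
    [0, 0, 0],
    [0, 0, 0]
  ],
  "grip": 0.5
}}

```text
time: 10.3
eef_pos: [0.4646, -0.2775, 0.0792]
tcp_rot: [0.788, 0.615, 0.001, 0.003]
contact_force: [-0.1, -0.5, 0.1]
opening: 0.495
```

```bash
python3 st.py .4648 -.2706 .079 -13.9; python3 chk.py w11
```

```text
10.3 [ 0.4646 -0.2775  0.0792] jaw -14.08 [7.884e-01 6.151e-01 6.000e-04 2.900e-03] F [-0.1 -0.5  0.1] 0.495
tool z [ 0.0045 -0.0038 -1.    ] level twist deg [0.22 0.26 0.  ]
need [ 0.0002  0.0069 -0.0002] turn 0.18
30 [ 0.4895 -0.1784  0.0685]
50 [ 0.4876 -0.1858  0.0675]
75 [ 0.4856 -0.1943  0.0497]
95 [ 0.4832 -0.2035  0.0502]
110 [ 0.4815 -0.2106  0.0491]
180 [ 0.473  -0.2443  0.0593]
200 [ 0.4702 -0.2552  0.0579]
220 [ 0.468  -0.264   0.0636]
300 [ 0.4566 -0.3097  0.0655]
```

View pics/w11.png

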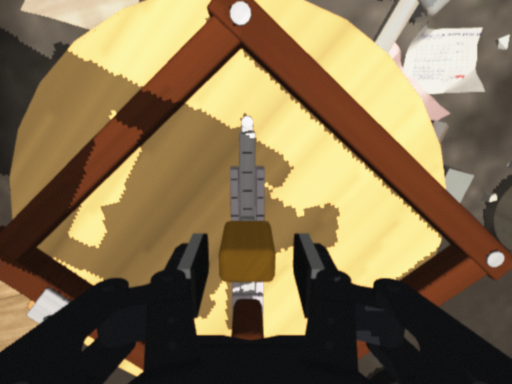

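```bash
python3 - <<'E'
from h import *
c=dict(np.load('w11.npz'))
i=c['img'];cv2.imwrite('pics/w11z.png',cv2.resize(i[0:140,190:300],None,fx=5,fy=5,interpolation=cv2.INTER_CUBIC))
print('pinD',ray(c,240,13,.068),'pinC',ray(c,495,259,.068),'nose',ray(c,247,115,.057),'knob top',ray(c,247,253,.1),'Dcorner',ray(c,241,50,.05),ray(c,241,50,.068))
E
```

```text
pinD [ 0.48697421 -0.17103353  0.068     ] pinC [ 0.58863106 -0.31552985  0.068     ] nose [ 0.47944962 -0.21244614  0.057     ] knob top [ 0.46660344 -0.26394007  0.1       ] Dcorner [ 0.48407933 -0.18215983  0.05      ] [ 0.48379493 -0.18495645  0.068     ]
```

View pics/w11z.png

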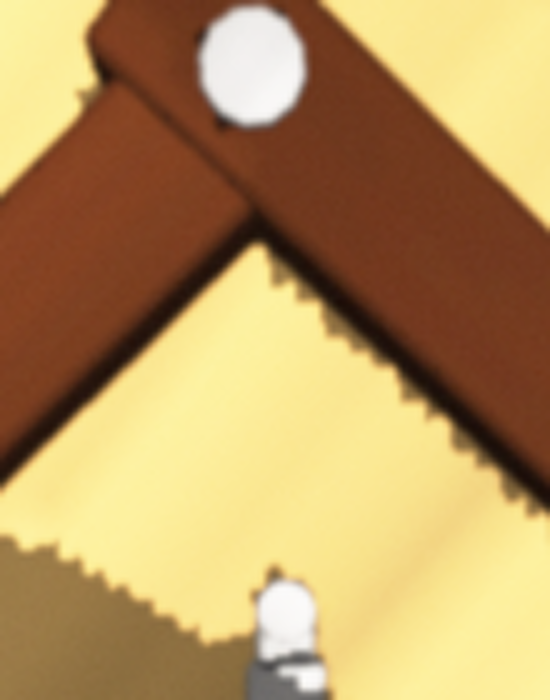

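Emit:
{"op": "move_arm", "data": {
  "linear": [
    [0.0012, 0.005, 0],
    [0, 0, 0],
    [0, 0, 0],
    [0, 0, 0],
    [0, 0, 0],
    [0, 0, 0]
  ],
  "twist": [
    [0.2, 0.2, 0],
    [0, 0, 0],
    [0, 0, 0],
    [0, 0, 0],
    [0, 0, 0],
    [0, 0, 0]
  ],
  "grip": 0.0,
  "force": 25
}}

```text
time: 10.85
eef_pos: [0.4653, -0.2734, 0.0794]
tcp_rot: [0.789, 0.614, 0.0, -0.0]
contact_force: [-0.2, 0.1, 0.2]
opening: 0.276
```

```bash
python3 st.py .4648 -.2706 .079 -13.9; python3 chk.py w12 >/dev/null
```

```text
10.85 [ 0.4653 -0.2734  0.0794] jaw -14.24 [ 7.893e-01  6.140e-01  1.000e-04 -4.000e-04] F [-0.2  0.1  0.2] 0.276
tool z [-3.e-04  7.e-04 -1.e+00] level twist deg [-0.04 -0.02 -0.  ]
need [-0.0005  0.0028 -0.0004] turn 0.34
```

View pics/w12.png

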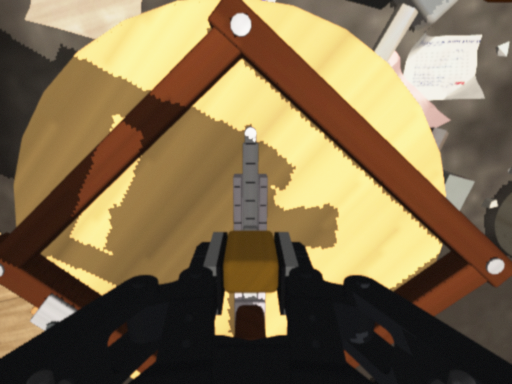

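Emit:
{"op": "move_arm", "data": {
  "linear": [
    [0.001, 0.005, 0],
    [0.001, 0.006, 0],
    [0.001, 0.006, 0],
    [0.0005, 0.004, 0],
    [0, 0, 0],
    [0, 0, 0]
  ],
  "twist": [
    [0, 0, 0.2],
    [0, 0, 0.2],
    [0, 0, 0],
    [0, 0, 0],
    [0, 0, 0],
    [0, 0, 0]
  ]
}}

```text
time: 11.4
eef_pos: [0.4704, -0.2507, 0.0794]
tcp_rot: [0.787, 0.617, 0.001, 0.002]
contact_force: [0.7, -0.3, -0.1]
opening: 0.279
```

```bash
python3 st.py .4692 -.2438 .079 -13.9; python3 chk.py w13 >/dev/null
```

```text
11.4 [ 0.4704 -0.2507  0.0794] jaw -13.87 [0.7873 0.6165 0.0012 0.0018] F [ 0.7 -0.3 -0.1] 0.279
tool z [ 0.0041 -0.0014 -1.    ] level twist deg [0.08 0.23 0.  ]
need [-0.0012  0.0069 -0.0004] turn -0.03
```

View pics/w13.png

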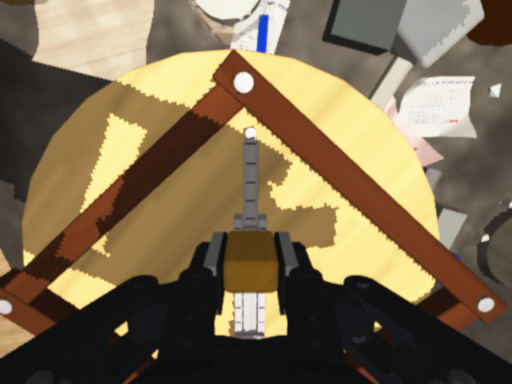

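```bash
python3 - <<'E'
from h import *
c=dict(np.load('w13.npz'))
i=c['img'];cv2.imwrite('pics/w13z.png',cv2.resize(i[60:160,200:300],None,fx=6,fy=6,interpolation=cv2.INTER_CUBIC))
print('nose',ray(c,250.5,127.5,.057),'D',ray(c,243.5,114,.05),ray(c,243.5,114,.068))
E
```

```text
nose [ 0.48521491 -0.19190614  0.057     ] D [ 0.48325704 -0.1848923   0.05      ] [ 0.48368106 -0.18446703  0.068     ]
```

View pics/w13z.png

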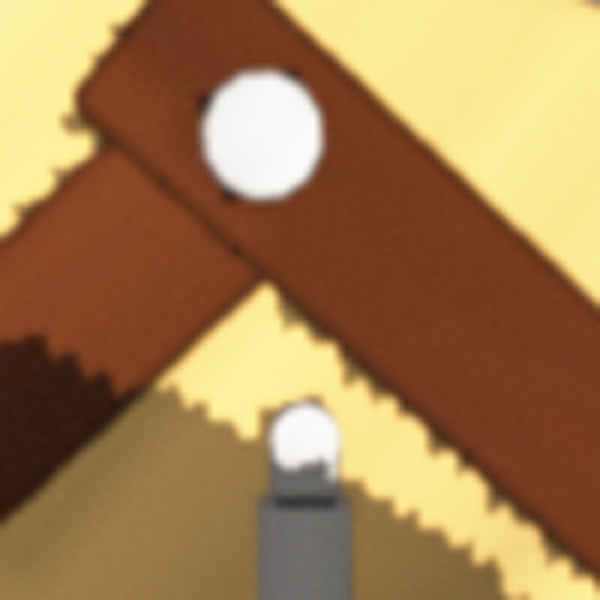

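Emit:
{"op": "move_arm", "data": {
  "linear": [
    [-0.0005, 0.004, 0],
    [-0.0003, 0.003, 0],
    [0, 0.001, 0],
    [0, 0, 0],
    [0, 0, 0]
  ],
  "twist": [
    [0, 0.2, 0],
    [0, 0, 0],
    [0, 0, 0],
    [0, 0, 0],
    [0, 0, 0]
  ]
}}

```text
time: 11.87
eef_pos: [0.4703, -0.2424, 0.0794]
tcp_rot: [0.787, 0.617, -0.0, 0.002]
contact_force: [0.9, -1.7, -1.6]
opening: 0.275
```

```bash
python3 st.py .4692 -.2425 .079 -13.9; python3 chk.py w14 >/dev/null; python3 - <<'E'
from h import *
c=dict(np.load('w14.npz'))
i=c['img'];cv2.imwrite('pics/w14z.png',cv2.resize(i[70:180,195:305],None,fx=5.4,fy=5.4,interpolation=cv2.INTER_CUBIC))
E
```

```text
11.8667 [ 0.4703 -0.2424  0.0794] jaw -13.75 [ 0.7867  0.6173 -0.      0.002 ] F [ 0.9 -1.7 -1.6] 0.275
tool z [ 0.0024 -0.0032 -1.    ] level twist deg [0.18 0.14 0.  ]
need [-0.0011 -0.0001 -0.0004] turn -0.15
```

View pics/w14z.png

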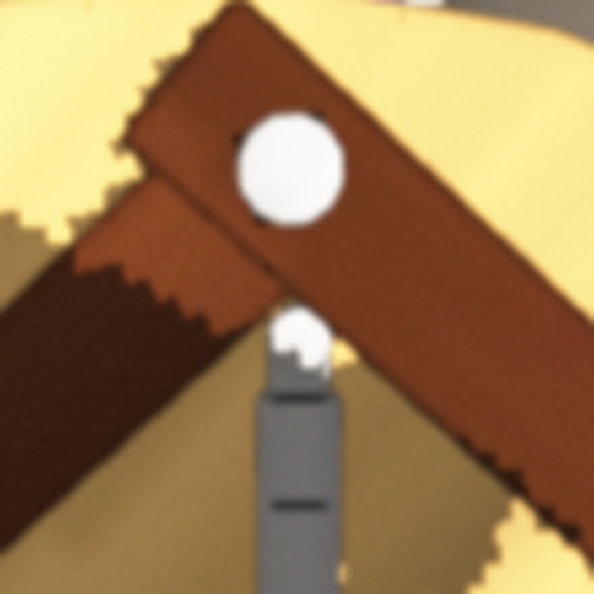

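Emit:
{"op": "move_arm", "data": {
  "linear": [
    [0, 0, 0],
    [0, 0, 0],
    [0, 0, 0],
    [-0.002, -0.009, 0],
    [-0.005, -0.02, 0],
    [-0.005, -0.02, 0],
    [-0.004, -0.016, 0],
    [-0.0015, -0.006, 0],
    [0, 0, 0],
    [0, 0, 0]
  ],
  "twist": [
    [0, 0, 0],
    [0, 0, 0],
    [0, 0, 0],
    [0, 0, 0],
    [0, 0, 0],
    [0, 0, 0],
    [0, 0, 0],
    [0, 0, 0],
    [0, 0, 0],
    [0, 0, 0]
  ],
  "grip": 0.5
}}

```text
time: 12.75
eef_pos: [0.4493, -0.318, 0.0796]
tcp_rot: [0.787, 0.617, -0.002, -0.001]
contact_force: [0.7, 0.6, -0.2]
opening: 0.501
```

```bash
python3 st.py .4523 -.3198 .0775 -13.9; python3 chk.py w15; python3 - <<'E'
from h import *
c=dict(np.load('w15.npz'))
i=c['img'];cv2.imwrite('pics/w15b.png',cv2.resize(i[284:384,200:300],None,fx=6,fy=6,interpolation=cv2.INTER_CUBIC))
E
```

```text
12.75 [ 0.4493 -0.318   0.0796] jaw -13.77 [ 7.868e-01  6.173e-01 -1.600e-03 -7.000e-04] F [ 0.7  0.6 -0.2] 0.501
tool z [-3.3e-03 -9.0e-04 -1.0e+00] level twist deg [ 0.05 -0.19  0.  ]
need [ 0.003  -0.0018 -0.0021] turn -0.13
30 [ 0.474  -0.2168  0.0592]
50 [ 0.472  -0.2247  0.058 ]
75 [ 0.4688 -0.2388  0.0994]
95 [ 0.4672 -0.2453  0.1003]
110 [ 0.4656 -0.2509  0.0601]
180 [ 0.4573 -0.285   0.0588]
200 [ 0.4548 -0.2953  0.0597]
220 [ 0.4519 -0.3068  0.0579]
300 [ 0.4462 -0.3307  0.0942]
```

View pics/w15.png

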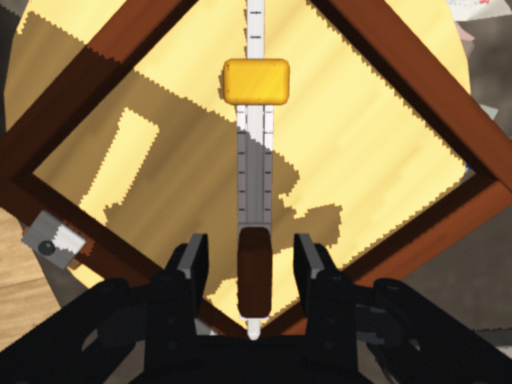

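View pics/w15b.png

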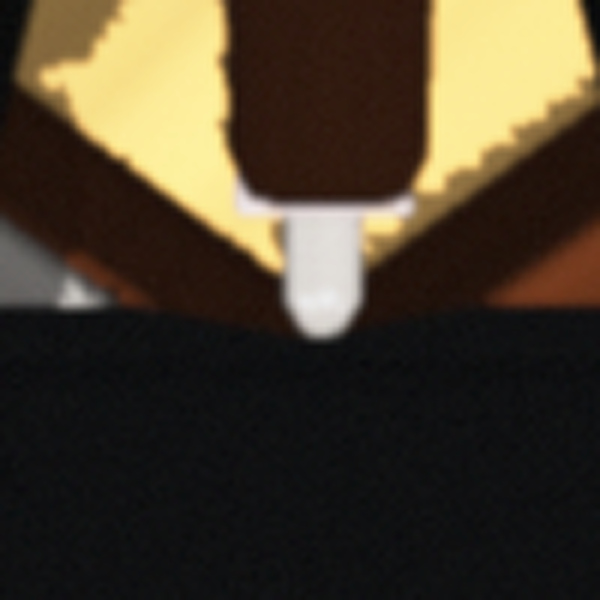

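Emit:
{"op": "move_arm", "data": {
  "linear": [
    [0.003, -0.001, -0.002],
    [0, 0, 0],
    [0, 0, 0],
    [0, 0, 0],
    [0, 0, 0],
    [0, 0, 0]
  ],
  "twist": [
    [0, -0.2, 0],
    [0, 0, 0],
    [0, 0, 0],
    [0, 0, 0],
    [0, 0, 0],
    [0, 0, 0]
  ],
  "grip": 0.0,
  "force": 110
}}

```text
time: 13.3
eef_pos: [0.4527, -0.3173, 0.0777]
tcp_rot: [0.785, 0.619, -0.002, 0.001]
contact_force: [-1.1, -1.6, 0.6]
opening: 0.162
```

```bash
python3 st.py
```

```text
13.3 [ 0.4527 -0.3173  0.0777] jaw -13.47 [ 7.851e-01  6.193e-01 -1.600e-03  7.000e-04] F [-1.1 -1.6  0.6] 0.162
tool z [-0.0016 -0.003  -1.    ] level twist deg [ 0.17 -0.09  0.  ]
```

Emit:
{"op": "move_arm", "data": {
  "linear": [
    [0, 0, 0.006],
    [0, 0, 0.006],
    [0, 0, 0.008],
    [0, 0, 0.01],
    [0, 0, 0.015],
    [0, 0, 0.015],
    [0, 0, 0.01],
    [0, 0, 0.0]
  ],
  "twist": [
    [0, 0, 0],
    [0, 0, 0],
    [0, 0, 0],
    [0, 0, 0],
    [0, 0, 0],
    [0, 0, 0],
    [0, 0, 0],
    [0, 0, 0]
  ]
}}

```text
time: 13.97
eef_pos: [0.4492, -0.3104, 0.1469]
tcp_rot: [0.785, 0.619, -0.0, -0.007]
contact_force: [1.1, -0.6, -4.1]
opening: 0.166
```

```bash
python3 st.py; python3 chk.py w16
```

```text
13.9667 [ 0.4492 -0.3104  0.1469] jaw -13.45 [ 7.850e-01  6.194e-01 -5.000e-04 -7.300e-03] F [ 1.1 -0.6 -4.1] 0.166
tool z [-0.0098  0.0108 -0.9999] level twist deg [-0.62 -0.56 -0.  ]
30 [ 0.4732 -0.209   0.1284]
50 [ 0.4712 -0.2171  0.1289]
75 [ 0.4688 -0.2275  0.1284]
95 [ 0.4668 -0.2378  0.1701]
110 [ 0.4657 -0.2427  0.1696]
180 [ 0.457  -0.2766  0.1281]
200 [ 0.4544 -0.2873  0.1272]
220 [ 0.452  -0.2976  0.1288]
300 [ 0.4467 -0.3216  0.1637]
```

View pics/w16.png

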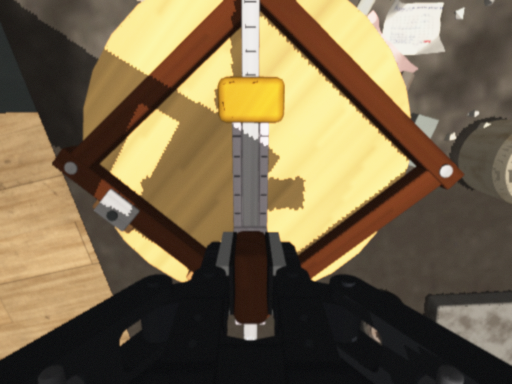

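Emit:
{"op": "move_arm", "data": {
  "linear": [
    [0, 0, 0.005],
    [-0.003, 0.003, 0],
    [-0.003, 0.003, 0],
    [-0.003, 0.003, 0],
    [-0.003, 0.003, 0],
    [-0.003, 0.003, 0],
    [-0.003, 0.003, 0],
    [-0.003, 0.003, 0],
    [-0.003, 0.003, 0],
    [-0.003, 0.003, 0],
    [-0.003, 0.003, 0],
    [-0.003, 0.003, 0],
    [0, 0, 0],
    [0, 0, 0],
    [0, 0, 0],
    [0, 0, 0]
  ],
  "twist": [
    [-0.6, -0.6, -4],
    [0, 0, -6.4],
    [0, 0, -6.4],
    [0, 0, -6.4],
    [0, 0, -6.4],
    [0, 0, -6.4],
    [0, 0, -6.4],
    [0, 0, -6.4],
    [0, 0, -6.4],
    [0, 0, -6.4],
    [0, 0, -6.4],
    [0, 0, -6.4],
    [0, 0, -6.4],
    [0, 0, -5],
    [0, 0, 0],
    [0, 0, 0]
  ]
}}

```text
time: 15.35
eef_pos: [0.406, -0.2662, 0.136]
tcp_rot: [0.993, -0.117, -0.004, -0.013]
contact_force: [0.2, -0.1, -5.0]
opening: 0.161
```

```bash
python3 st.py .4135 -.2734 .12 -103.8; python3 chk.py w17
```

```text
15.35 [ 0.406  -0.2662  0.136 ] jaw -103.45 [ 0.993  -0.1171 -0.0039 -0.0125] F [ 0.2 -0.1 -5. ] 0.161
tool z [-0.0049  0.0258 -0.9997] level twist deg [-1.48 -0.28 -0.  ]
need [ 0.0075 -0.0072 -0.016 ] turn -0.35
30 [ 0.5064 -0.2883  0.1151]
50 [ 0.4983 -0.2864  0.1159]
75 [ 0.4878 -0.2839  0.1161]
95 [ 0.4782 -0.2826  0.157 ]
110 [ 0.4733 -0.2814  0.157 ]
180 [ 0.4386 -0.2721  0.1161]
200 [ 0.4281 -0.2696  0.1163]
220 [ 0.4176 -0.2671  0.1173]
300 [ 0.3944 -0.2625  0.1531]
```

View pics/w17.png

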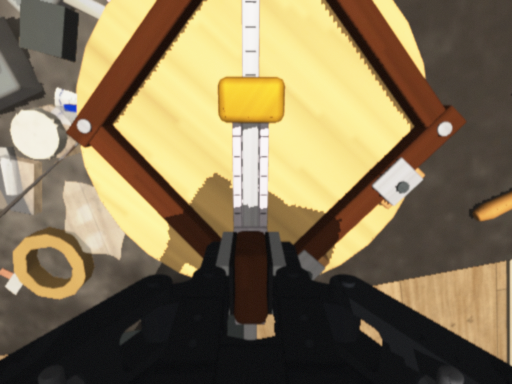

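Emit:
{"op": "move_arm", "data": {
  "linear": [
    [0.0035, -0.0035, -0.006],
    [0.004, -0.0035, -0.006],
    [0, 0, -0.004],
    [0, 0, 0],
    [0, 0, 0]
  ],
  "twist": [
    [-0.7, -0.1, -0.2],
    [-0.7, -0.1, -0.2],
    [0, 0, 0],
    [0, 0, 0],
    [0, 0, 0]
  ]
}}

```text
time: 15.82
eef_pos: [0.4141, -0.2736, 0.1171]
tcp_rot: [0.993, -0.119, -0.001, -0.0]
contact_force: [0.6, -0.0, -5.3]
opening: 0.16
```

```bash
python3 - <<'E'
from h import *
c=dict(np.load('w17.npz')); d=ray(c,84,126,.068);b=ray(c,445,129,.068); print(d,b,np.linalg.norm(d-b),'was .2321')
E
python3 st.py .4135 -.2734 .0777 -103.8; python3 chk.py w18
python3 - <<'E'
from h import *
c=dict(np.load('w18.npz'))
i=c['img'];cv2.imwrite('pics/w18b.png',cv2.resize(i[284:384,200:300],None,fx=6,fy=6,interpolation=cv2.INTER_CUBIC))
E
```

```text
[ 0.48678725 -0.17110223  0.068     ] [ 0.43143784 -0.39657692  0.068     ] 0.23216888860963172 was .2321
15.8167 [ 0.4141 -0.2736  0.1171] jaw -103.62 [ 0.9929 -0.1186 -0.0011 -0.    ] F [ 0.6 -0.  -5.3] 0.16
tool z [-2.3e-03  3.0e-04 -1.0e+00] level twist deg [-0.02 -0.13 -0.  ]
need [-0.0006  0.0002 -0.0394] turn -0.18
30 [ 0.5146 -0.2965  0.0971]
50 [ 0.5065 -0.2945  0.0973]
75 [ 0.4959 -0.292   0.0984]
95 [ 0.4862 -0.2897  0.1387]
110 [ 0.4813 -0.2885  0.1384]
180 [ 0.4471 -0.2802  0.099 ]
200 [ 0.4361 -0.2775  0.0969]
220 [ 0.426 -0.275  0.099]
300 [ 0.403  -0.2695  0.1349]
```

View pics/w18.png

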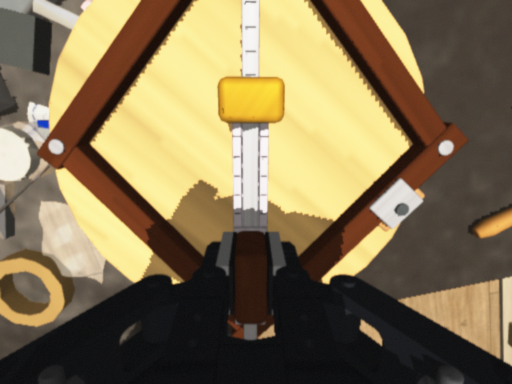

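View pics/w18b.png

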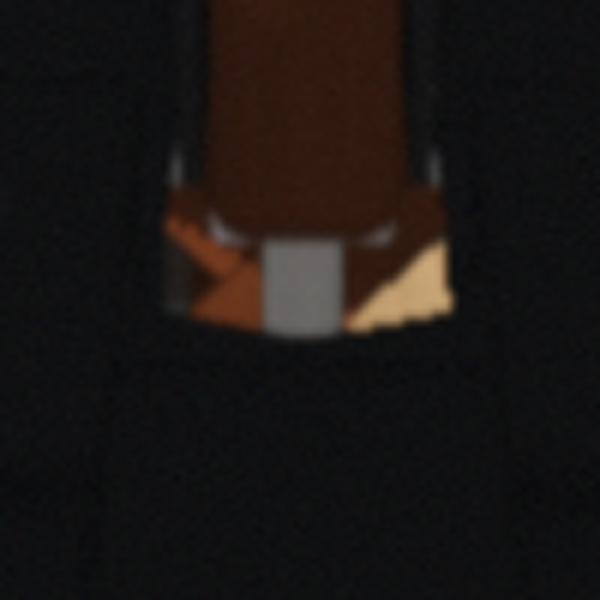

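Emit:
{"op": "move_arm", "data": {
  "linear": [
    [0.001, -0.0005, -0.008],
    [0.001, 0, -0.008],
    [0, 0, -0.007],
    [0, 0, -0.005],
    [0, 0, 0],
    [0, 0, 0]
  ],
  "twist": [
    [0, 0, -0.2],
    [0, 0, 0],
    [0, 0, 0],
    [0, 0, 0],
    [0, 0, 0],
    [0, 0, 0]
  ]
}}

```text
time: 16.37
eef_pos: [0.416, -0.2739, 0.0857]
tcp_rot: [0.993, -0.12, -0.002, -0.0]
contact_force: [-0.5, -0.2, -4.6]
opening: 0.166
```

```bash

python3 st.py .4155 -.2739 .0777 -103.8; python3 chk.py w19
```

```text
16.3667 [ 0.416  -0.2739  0.0857] jaw -103.83 [ 9.927e-01 -1.204e-01 -1.500e-03 -4.000e-04] F [-0.5 -0.2 -4.6] 0.166
tool z [-0.0029  0.0011 -1.    ] level twist deg [-0.06 -0.17 -0.  ]
need [-0.0005 -0.     -0.008 ] turn 0.03
30 [ 0.5161 -0.2971  0.0667]
50 [ 0.5081 -0.2951  0.0672]
75 [ 0.4977 -0.2925  0.0676]
95 [ 0.4851 -0.2897  0.2196]
110 [ 0.4832 -0.289   0.1085]
180 [ 0.4489 -0.2805  0.0672]
200 [ 0.4381 -0.2779  0.0661]
220 [ 0.4276 -0.2753  0.0672]
300 [ 0.4047 -0.2697  0.1033]
```

Level and free so far. I'll lower the last 8 mm.

Emit:
{"op": "move_arm", "data": {
  "linear": [
    [0, 0, -0.005],
    [0, 0, -0.004],
    [0, 0, -0.002],
    [0, 0, 0],
    [0, 0, 0]
  ],
  "twist": [
    [0, 0, 0],
    [0, 0, 0],
    [0, 0, 0],
    [0, 0, 0],
    [0, 0, 0]
  ]
}}

```text
time: 16.83
eef_pos: [0.4174, -0.2753, 0.079]
tcp_rot: [0.993, -0.12, -0.001, 0.0]
contact_force: [0.9, -0.6, -5.6]
opening: 0.168
```

```bash

python3 st.py .4155 -.2739 .0777 -103.8; python3 chk.py w20
python3 - <<'E'
from h import *
c=dict(np.load('w20.npz'))
i=c['img'];cv2.imwrite('pics/w20b.png',cv2.resize(i[284:384,200:300],None,fx=6,fy=6,interpolation=cv2.INTER_CUBIC))
E
```

```text
16.8333 [ 0.4174 -0.2753  0.079 ] jaw -103.81 [ 9.927e-01 -1.202e-01 -8.000e-04  4.000e-04] F [ 0.9 -0.6 -5.6] 0.168
tool z [-1.8e-03 -6.0e-04 -1.0e+00] level twist deg [ 0.04 -0.1   0.  ]
need [-0.0019  0.0014 -0.0013] turn 0.01
30 [ 0.5174 -0.2985  0.0608]
50 [ 0.5094 -0.2965  0.061 ]
75 [ 0.4991 -0.294   0.0604]
95 [ 0.4894 -0.2916  0.0997]
110 [ 0.4845 -0.2904  0.1018]
180 [ 0.4504 -0.282   0.061 ]
200 [ 0.4397 -0.2794  0.06  ]
220 [ 0.4292 -0.2768  0.0609]
300 [ 0.4053 -0.2709  0.0953]
```

View pics/w20b.png

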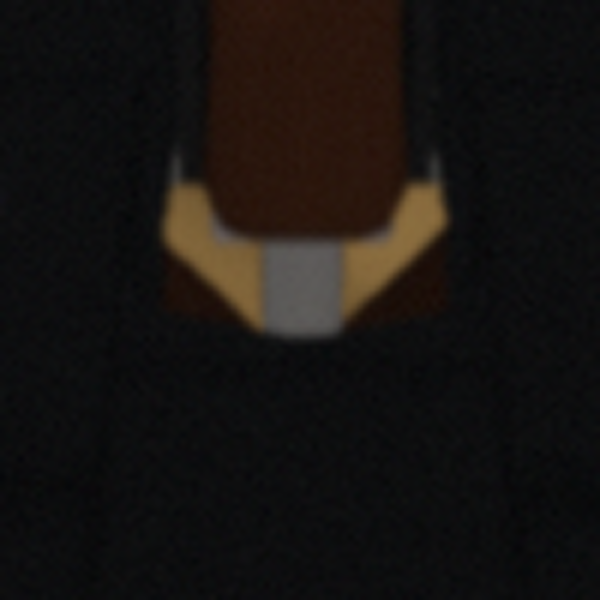

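```bash
python3 - <<'E'
from h import *
c=dict(np.load('w20.npz')); A=ray(c,249.3,344.2,.05); print(A)
h=np.radians(-13.8); t=np.array([.4174,-.2753])-.069*np.array([np.cos(h),np.sin(h)]); print('heel',t,'gap',t-A[:2])
E
```

```text
[ 0.34206642 -0.25489898  0.05      ]
heel [ 0.35039173 -0.25884119] gap [ 0.00832531 -0.00394221]
```

Emit:
{"op": "move_arm", "data": {
  "linear": [
    [-0.003, 0.001, -0.001],
    [-0.003, 0.0015, 0],
    [-0.001, 0.0005, 0],
    [0, 0, 0]
  ],
  "twist": [
    [0, 0, 0],
    [0, 0, 0],
    [0, 0, 0],
    [0, 0, 0]
  ]
}}

```text
time: 17.22
eef_pos: [0.4108, -0.2729, 0.0777]
tcp_rot: [0.993, -0.12, 0.001, 0.002]
contact_force: [1.0, -0.5, -4.3]
opening: 0.165
```

```bash

python3 st.py .4105 -.2725 .0777 -103.8; python3 chk.py w21
python3 - <<'E'
from h import *
c=dict(np.load('w21.npz'))
i=c['img'];cv2.imwrite('pics/w21b.png',cv2.resize(i[284:384,200:300],None,fx=6,fy=6,interpolation=cv2.INTER_CUBIC))
E
```

```text
17.2167 [ 0.4108 -0.2729  0.0777] jaw -103.83 [ 0.9927 -0.1204  0.0012  0.0016] F [ 1.  -0.5 -4.3] 0.165
tool z [ 0.002  -0.0034 -1.    ] level twist deg [0.19 0.11 0.  ]
need [-0.0003  0.0004  0.    ] turn 0.03
30 [ 0.5111 -0.2962  0.0591]
50 [ 0.5031 -0.2943  0.0589]
75 [ 0.4926 -0.2917  0.06  ]
95 [ 0.4828 -0.2892  0.0997]
110 [ 0.4779 -0.288   0.0999]
180 [ 0.4435 -0.2796  0.0581]
200 [ 0.4331 -0.277   0.0585]
220 [ 0.4222 -0.2743  0.0582]
300 [ 0.3989 -0.2685  0.0944]
```

View pics/w21b.png

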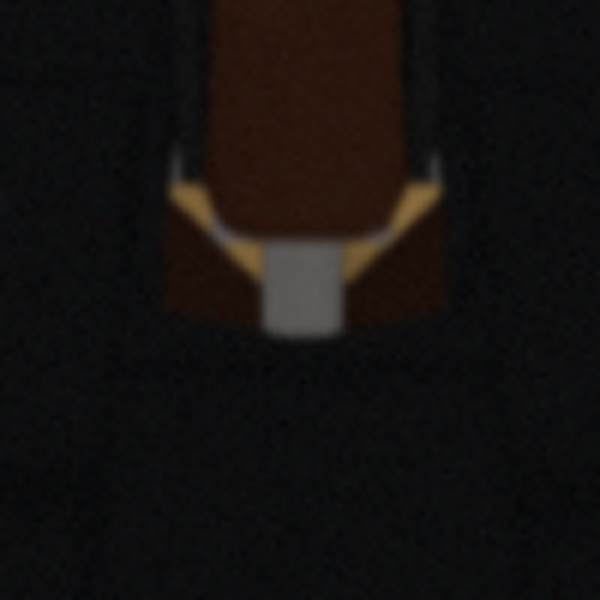

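Emit:
{"op": "move_arm", "data": {
  "linear": [
    [0, 0, 0],
    [0, 0, 0],
    [0, 0, 0.001],
    [0.01, -0.0025, 0.001],
    [0.019, -0.0047, 0],
    [0.019, -0.0047, 0],
    [0.016, -0.004, 0],
    [0.007, -0.0017, 0],
    [0, 0, 0],
    [0, 0, 0]
  ],
  "twist": [
    [0, 0, 0],
    [0, 0, 0],
    [0, 0, 0],
    [0, 0, 0],
    [0, 0, 0],
    [0, 0, 0],
    [0, 0, 0],
    [0, 0, 0],
    [0, 0, 0],
    [0, 0, 0]
  ],
  "grip": 0.5
}}

```text
time: 18.1
eef_pos: [0.4904, -0.2948, 0.0856]
tcp_rot: [0.993, -0.121, 0.005, 0.005]
contact_force: [0.8, 0.0, -0.0]
opening: 0.498
```

```bash

python3 st.py .4875 -.2917 .079 -103.8; python3 chk.py w22
```

```text
18.1 [ 0.4904 -0.2948  0.0856] jaw -103.87 [ 0.9927 -0.1207  0.0049  0.0045] F [ 0.8  0.  -0. ] 0.498
tool z [ 0.0086 -0.0102 -0.9999] level twist deg [0.58 0.49 0.  ]
need [-0.0029  0.0031 -0.0066] turn 0.07
30 [ 0.5907 -0.3182  0.0682]
50 [ 0.5827 -0.3163  0.0678]
75 [ 0.573  -0.3139  0.0602]
95 [ 0.5644 -0.3119  0.0487]
110 [ 0.5569 -0.31    0.0478]
180 [ 0.5216 -0.3012  0.0593]
200 [ 0.5103 -0.2985  0.058 ]
220 [ 0.4991 -0.2957  0.0586]
300 [ 0.4773 -0.29    0.1005]
```

View pics/w22.png

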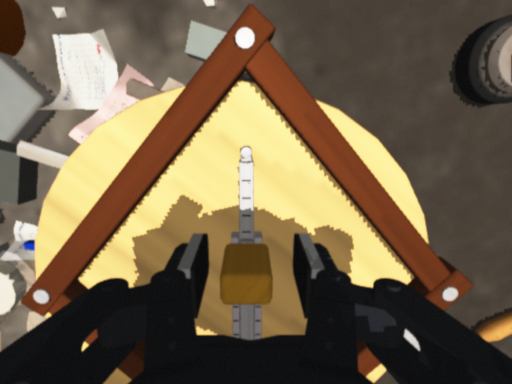

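Emit:
{"op": "move_arm", "data": {
  "linear": [
    [-0.001, 0.0015, -0.003],
    [-0.001, 0.001, -0.003],
    [0, 0, 0],
    [0, 0, 0]
  ],
  "twist": [
    [0.3, 0.2, 0],
    [0.3, 0.2, 0],
    [0, 0, 0],
    [0, 0, 0]
  ]
}}

```text
time: 18.48
eef_pos: [0.4856, -0.291, 0.0785]
tcp_rot: [0.993, -0.121, -0.001, -0.001]
contact_force: [0.2, 0.8, 0.6]
opening: 0.501
```

```bash
python3 - <<'E'
from h import *
c=dict(np.load('w22.npz')); n=ray(c,246,146,.057); C=ray(c,245,80,.06);print(n,C,C-n)
for p in[(245,38),(41,296),(450,294)]: print(ray(c,*p,.068))
E
python3 st.py .4885 -.2920 .079 -103.8
```

```text
[ 0.53956884 -0.30350404  0.057     ] [ 0.57140858 -0.31099508  0.06      ] [ 0.03183975 -0.00749103  0.003     ]
[ 0.58808851 -0.31526773  0.068     ]
[ 0.48679875 -0.17090093  0.068     ]
[ 0.43128421 -0.3964717   0.068     ]
18.4833 [ 0.4856 -0.291   0.0785] jaw -103.94 [ 9.926e-01 -1.213e-01 -7.000e-04 -1.400e-03] F [0.2 0.8 0.6] 0.501
tool z [-0.0011  0.0029 -1.    ] level twist deg [-0.17 -0.06 -0.  ]
need [ 0.0029 -0.001   0.0005] turn 0.14
```

Emit:
{"op": "move_arm", "data": {
  "linear": [
    [0.002, -0.001, 0],
    [0, 0, 0],
    [0, 0, 0],
    [0, 0, 0],
    [0, 0, 0],
    [0.005, -0.001, 0],
    [0.007, -0.0017, 0],
    [0.007, -0.0017, 0],
    [0.005, -0.001, 0],
    [0, 0, 0],
    [0, 0, 0]
  ],
  "twist": [
    [0, 0, 0],
    [0, 0, 0],
    [0, 0, 0],
    [0, 0, 0],
    [0, 0, 0],
    [0, 0, 0],
    [0, 0, 0],
    [0, 0, 0],
    [0, 0, 0],
    [0, 0, 0],
    [0, 0, 0]
  ],
  "grip": 0.0,
  "force": 25
}}

```text
time: 19.4
eef_pos: [0.5139, -0.2984, 0.0783]
tcp_rot: [0.993, -0.121, -0.001, -0.001]
contact_force: [-0.8, 0.1, 0.5]
opening: 0.276
```

```bash
python3 st.py .5215 -.300 .0785 -103.8;python3 chk.py w23 >/dev/null; python3 - <<'E'
from h import *
c=dict(np.load('w23.npz'))
i=c['img'];cv2.imwrite('pics/w23z.png',cv2.resize(i[60:170,195:305],None,fx=5.4,fy=5.4,interpolation=cv2.INTER_CUBIC))
E
```

```text
19.4 [ 0.5139 -0.2984  0.0783] jaw -103.93 [ 9.926e-01 -1.212e-01 -9.000e-04 -1.000e-03] F [-0.8  0.1  0.5] 0.276
tool z [-0.0016  0.0023 -1.    ] level twist deg [-0.13 -0.09 -0.  ]
need [ 0.0076 -0.0016  0.0002] turn 0.13
```

View pics/w23z.png

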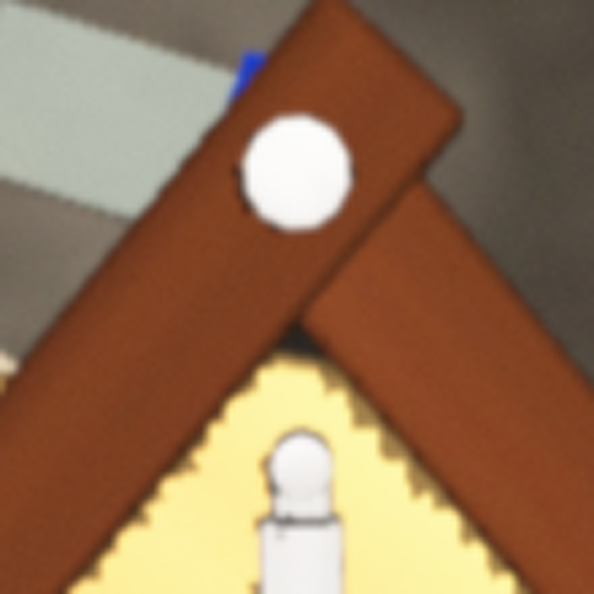

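Emit:
{"op": "move_arm", "data": {
  "linear": [
    [0.004, -0.001, 0],
    [0.003, -0.0007, 0],
    [0.0015, -0.0003, 0],
    [0, 0, 0],
    [0, 0, 0]
  ],
  "twist": [
    [0, 0, 0],
    [0, 0, 0],
    [0, 0, 0],
    [0, 0, 0],
    [0, 0, 0]
  ]
}}

```text
time: 19.87
eef_pos: [0.5224, -0.3004, 0.0783]
tcp_rot: [0.993, -0.121, -0.002, -0.001]
contact_force: [-0.7, -0.4, 0.4]
opening: 0.279
```

```bash
python3 st.py .5222 -.300 .0785 -103.8;python3 chk.py w24 >/dev/null; python3 - <<'E'
from h import *
c=dict(np.load('w24.npz'))
i=c['img'];cv2.imwrite('pics/w24z.png',cv2.resize(i[60:170,195:305],None,fx=5.4,fy=5.4,interpolation=cv2.INTER_CUBIC))
E
```

```text
19.8667 [ 0.5224 -0.3004  0.0783] jaw -103.91 [ 0.9926 -0.1211 -0.0019 -0.0012] F [-0.7 -0.4  0.4] 0.279
tool z [-0.0035  0.0028 -1.    ] level twist deg [-0.16 -0.2  -0.  ]
need [-0.0002  0.0004  0.0002] turn 0.11
```

View pics/w24z.png

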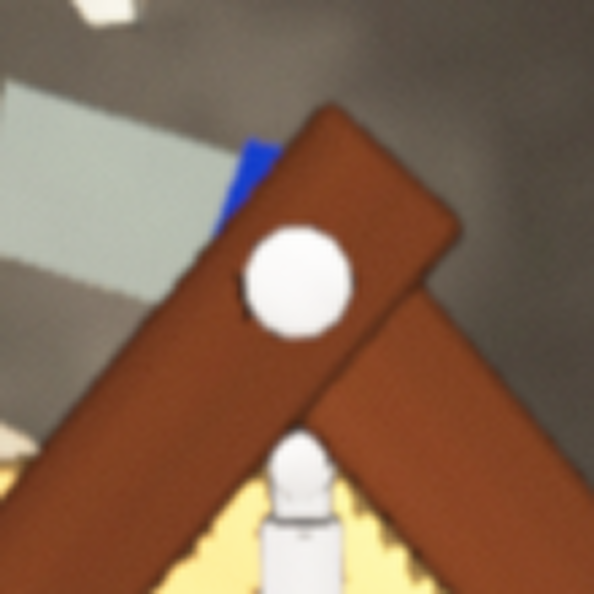

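Emit:
{"op": "move_arm", "data": {
  "linear": [
    [0, 0, 0],
    [0, 0, 0],
    [0, 0, 0],
    [0, 0, 0.01],
    [0, 0, 0.025],
    [0, 0, 0.03],
    [-0.01, 0.005, 0.02],
    [0, 0.008, 0],
    [0, 0.008, 0],
    [0, 0.008, 0],
    [0, 0.008, 0],
    [0.003, 0.005, 0],
    [0.003, 0.005, 0],
    [0, 0, 0],
    [0, 0, 0]
  ],
  "twist": [
    [0, 0, 0],
    [0, 0, 0],
    [0, 0, 0],
    [0, 0, 0],
    [0, 0, 0],
    [0, 0, 0],
    [0, 0, -5],
    [0, 0, -6],
    [0, 0, -6],
    [0, 0, -6],
    [0, 0, -6],
    [0, 0, -6],
    [0, 0, -6],
    [0, 0, 0],
    [0, 0, 0]
  ],
  "grip": 0.45
}}

```text
time: 21.17
eef_pos: [0.5194, -0.2515, 0.1777]
tcp_rot: [0.879, -0.477, 0.006, -0.002]
contact_force: [0.3, -0.2, 0.3]
opening: 0.449
```

```bash
python3 st.py .5375 -.2431 .15 35;python3 chk.py w25 >/dev/null; python3 - <<'E'
from h import *
c=cam('top');np.savez('t25.npz',**c)
i=c['img'];cv2.imwrite('pics/t25z.png',cv2.resize(i[130:250,260:390],None,fx=5,fy=5,interpolation=cv2.INTER_CUBIC))
E
```

```text
21.1667 [ 0.5194 -0.2515  0.1777] jaw -146.92 [ 0.8791 -0.4766  0.0061 -0.0022] F [ 0.3 -0.2  0.3] 0.449
tool z [ 0.0129 -0.0019 -0.9999] level twist deg [0.11 0.74 0.  ]
need [ 0.0181  0.0084 -0.0277] turn 1.92
```

View pics/w25.png

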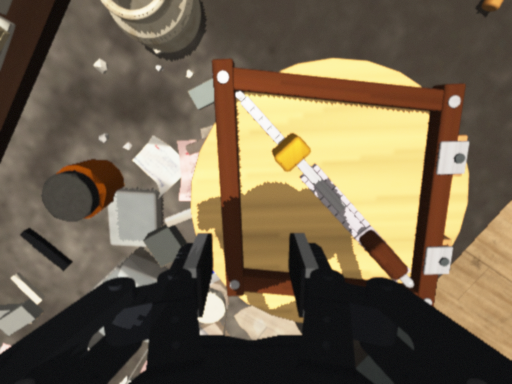

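View pics/t25z.png

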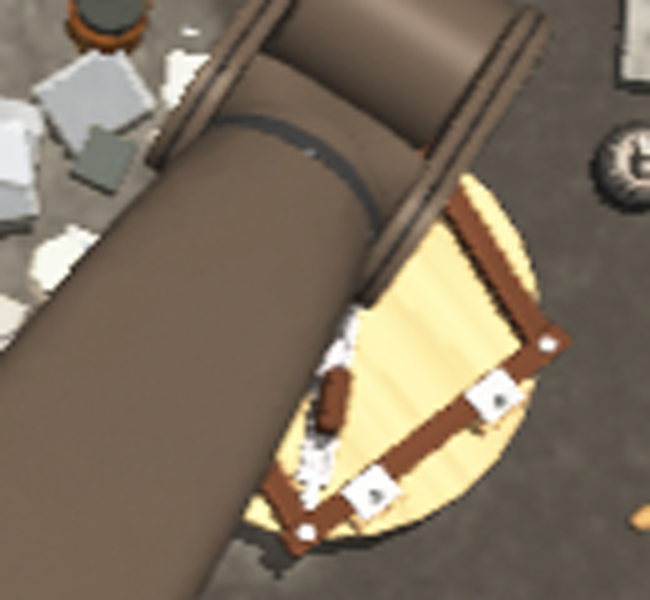

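```bash
cat > lean.py <<'E'
from h import *
def lean(c,pins):
    g=c['img'].min(2).astype(float); W={}
    for k,(u,v) in pins.items():
        w=np.clip(g[v-9:v+10,u-9:u+10]-150,0,None); n,l,s,ce=cv2.connectedComponentsWithStats((w>0).astype(np.uint8))
        i=1+min(range(n-1),key=lambda j:np.hypot(*(ce[1+j]-9))) if n>1 else None
        u2,v2=(u-9+ce[i][0],v-9+ce[i][1]) if i else (u,v)
        W[k]=ray(c,u2,v2,.068)[:2]; print(k,round(u2,1),round(v2,1),W[k].round(4), 'area',s[i][4] if i else 0)
    return W
def inn(P,Q,S):
    e=(Q-P)/np.linalg.norm(Q-P); f=(S-P)/np.linalg.norm(S-P); s=abs(e[0]*f[1]-e[1]*f[0]); return P+(e+f)*.008/s
def leanABCD(W):
    A,B,C,D=[W[k] for k in'ABCD']
    ex=(B-A)/np.linalg.norm(B-A); ey=np.array([-ex[1],ex[0]])
    for n,P,Q in(('AD',A,D),('BC',B,C)):
        d=Q-P; print(n,np.linalg.norm(d).round(4),'lean',np.arctan2(d@ex,d@ey).round(4))
    print('CD',np.linalg.norm(C-D),'AB',np.linalg.norm(A-B),'AC-BD',np.linalg.norm(A-C)-np.linalg.norm(B-D),'hdg AB',np.degrees(np.arctan2(ex[1],ex[0])))
E
python3 - <<'E'
from lean import *
c=dict(np.load('w25.npz'));W=lean(c,dict(C=(223,76),B=(455,101),D=(235,285),A=(427,302))); leanABCD(W)
i=c['img'];cv2.imwrite('pics/w25z.png',np.hstack([cv2.resize(i[60:140,200:290],None,fx=4.4,fy=4.4,interpolation=cv2.INTER_CUBIC),cv2.resize(i[240:320,370:460],None,fx=4.4,fy=4.4,interpolation=cv2.INTER_CUBIC)]))
for n,u,v in(('nose',238,92),('heel',409,285)): print(n,ray(c,u,v,.057))
print('C',inn(W['C'],W['B'],W['D']),'A',inn(W['A'],W['B'],W['D']))
E
```

```text
C 222.4 76.5 [ 0.5884 -0.3152] area 120
B 454.1 101.1 [ 0.4317 -0.3962] area 105
D 235 285 [ 0.4859 -0.1708] area 0
A 428.4 300.8 [ 0.33   -0.2543] area 23
AD 0.1769 lean 0.1304
BC 0.1764 lean 0.1448
CD 0.1770115779071837 AB 0.17456145140046864 AC-BD 0.03367354179511525 hdg AB -54.36475747690899
nose [ 0.57340315 -0.31232062  0.057     ]
heel [ 0.34644559 -0.25467938  0.057     ]
C [ 0.57652076 -0.31227695] A [ 0.34180405 -0.25704061]
```

View pics/w25z.png

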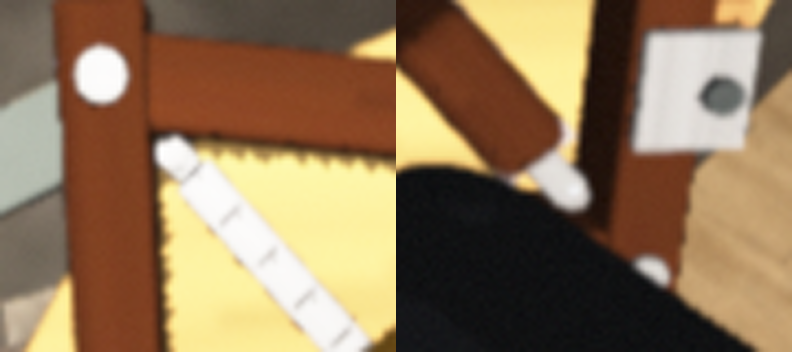

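Emit:
{"op": "move_arm", "data": {
  "linear": [
    [-0.012, -0.003, 0],
    [-0.016, -0.003, 0],
    [-0.016, -0.003, 0],
    [-0.016, -0.003, 0],
    [-0.016, -0.003, 0],
    [-0.016, -0.003, 0],
    [-0.012, -0.002, -0.01],
    [0, 0, -0.02],
    [0, 0, -0.015],
    [0, 0, 0],
    [0, 0, 0]
  ],
  "twist": [
    [0, 0.5, 5],
    [0, 0, 6.5],
    [0, 0, 6.5],
    [0, 0, 6.5],
    [0, 0, 6.5],
    [0, 0, 6.5],
    [0, 0, 5],
    [0, 0, 0],
    [0, 0, 0],
    [0, 0, 0],
    [0, 0, 0]
  ],
  "grip": 0.5
}}

```text
time: 22.18
eef_pos: [0.4095, -0.2767, 0.1336]
tcp_rot: [0.995, -0.1, 0.003, 0.0]
contact_force: [0.1, 1.0, 1.3]
opening: 0.496
```

```bash
python3 st.py .4104 -.2709 .078 -104.2;python3 chk.py w26 >/dev/null
```

```text
22.1833 [ 0.4095 -0.2767  0.1336] jaw -101.43 [ 9.95e-01 -9.96e-02  3.10e-03  2.00e-04] F [0.1 1.  1.3] 0.496
tool z [ 6.2e-03 -9.0e-04 -1.0e+00] level twist deg [0.05 0.35 0.  ]
need [ 0.0009  0.0058 -0.0556] turn -2.77
```

View pics/w26.png

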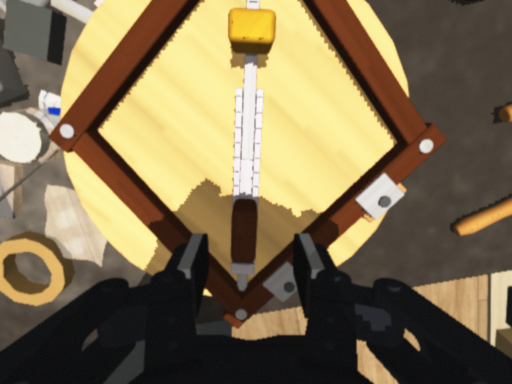

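```bash
python3 - <<'E'
from lean import *
c=dict(np.load('w26.npz'))
i=c['img'];cv2.imwrite('pics/w26z.png',cv2.resize(i[240:330,200:290],None,fx=6.5,fy=6.5,interpolation=cv2.INTER_CUBIC))
print('pinA',ray(c,240.5,314,.068))
E
```

```text
pinA [ 0.33052488 -0.25186822  0.068     ]
```

View pics/w26z.png

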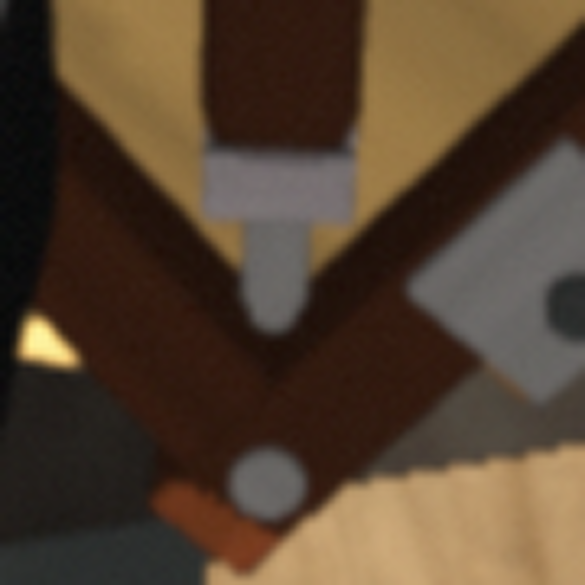

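```bash
python3 - <<'E'
from lean import *
c=dict(np.load('w26.npz'))
print(ray(c,240.9,286.6,.05),ray(c,241.3,297.7,.068),'tip',ray(c,241.3,290.7,.056),ray(c,241.3,290.7,.054))
E
```

```text
[ 0.34251969 -0.25414922  0.05      ] [ 0.34438729 -0.25540561  0.068     ] tip [ 0.34258642 -0.25467151  0.056     ] [ 0.34130897 -0.25434373  0.054     ]
```

Emit:
{"op": "move_arm", "data": {
  "linear": [
    [0.01, 0.004, 0.005],
    [0.017, 0.005, 0.003],
    [0.017, 0.005, 0],
    [0.017, 0.005, 0],
    [0.017, 0.005, 0],
    [0.017, 0.005, 0],
    [0.015, 0.003, 0],
    [0.009, 0.001, 0],
    [0, 0, 0],
    [0, 0, 0]
  ],
  "twist": [
    [0, 0.3, -4],
    [0, 0, -6],
    [0, 0, -6],
    [0, 0, -6],
    [0, 0, -6],
    [0, 0, -6],
    [0, 0, -6],
    [0, 0, -3],
    [0, 0, 0],
    [0, 0, 0]
  ],
  "grip": 0.45
}}

```text
time: 23.07
eef_pos: [0.5398, -0.2451, 0.1537]
tcp_rot: [0.882, -0.471, 0.007, 0.003]
contact_force: [-0.3, 0.4, 0.4]
opening: 0.451
```

```bash
python3 st.py .5375 -.2431 .10 35;python3 chk.py w27 >/dev/null
```

```text
23.0667 [ 0.5398 -0.2451  0.1537] jaw -146.17 [ 0.8822 -0.4707  0.0074  0.0027] F [-0.3  0.4  0.4] 0.451
tool z [ 0.0106 -0.0117 -0.9999] level twist deg [0.67 0.61 0.  ]
need [-0.0023  0.002  -0.0537] turn 1.17
```

View pics/w27.png

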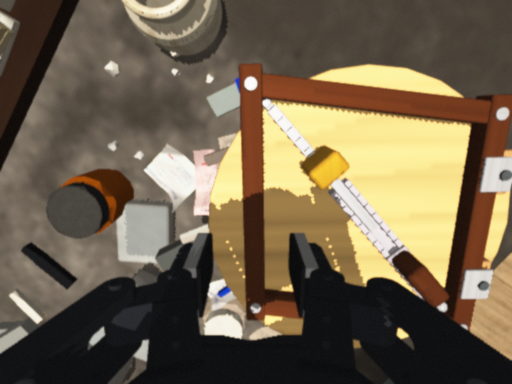

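Emit:
{"op": "move_arm", "data": {
  "linear": [
    [-0.001, 0.001, -0.015],
    [-0.001, 0.001, -0.02],
    [0, 0, -0.015],
    [0, 0, -0.005],
    [0, 0, 0],
    [0, 0, 0]
  ],
  "twist": [
    [0.3, 0.3, 0.6],
    [0.3, 0.3, 0.6],
    [0, 0, 0],
    [0, 0, 0],
    [0, 0, 0],
    [0, 0, 0]
  ]
}}

```text
time: 23.62
eef_pos: [0.534, -0.2439, 0.0953]
tcp_rot: [0.888, -0.459, -0.0, 0.0]
contact_force: [0.4, -0.1, 0.2]
opening: 0.445
```

```bash
python3 st.py .5375 -.2431 .062 35;python3 chk.py w28 >/dev/null
```

```text
23.6167 [ 0.534  -0.2439  0.0953] jaw -144.66 [ 8.884e-01 -4.591e-01 -4.000e-04  3.000e-04] F [ 0.4 -0.1  0.2] 0.445
tool z [-1.e-03 -2.e-04 -1.e+00] level twist deg [ 0.01 -0.06  0.  ]
need [ 0.0035  0.0008 -0.0333] turn -0.34
```

View pics/w28.png

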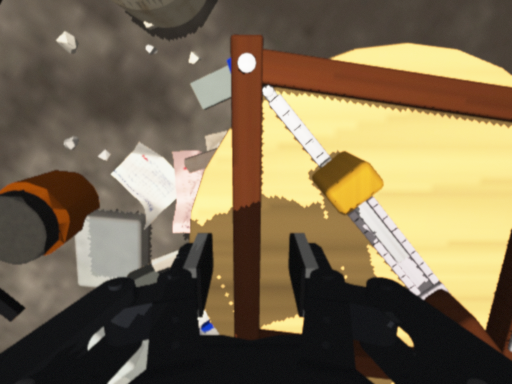

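Emit:
{"op": "move_arm", "data": {
  "linear": [
    [0.002, 0.0005, -0.008],
    [0.0015, 0.0003, -0.01],
    [0, 0, -0.008],
    [0, 0, -0.004],
    [0, 0, 0],
    [0, 0, 0]
  ],
  "twist": [
    [0, 0, -0.3],
    [0, 0, 0],
    [0, 0, 0],
    [0, 0, 0],
    [0, 0, 0],
    [0, 0, 0]
  ]
}}

```text
time: 24.17
eef_pos: [0.5391, -0.2439, 0.0646]
tcp_rot: [0.887, -0.461, 0.002, 0.001]
contact_force: [0.4, -0.4, 0.7]
opening: 0.456
```

```bash
python3 st.py .5375 -.2431 .062 35
```

```text
24.1667 [ 0.5391 -0.2439  0.0646] jaw -144.97 [ 8.871e-01 -4.615e-01  1.800e-03  6.000e-04] F [ 0.4 -0.4  0.7] 0.456
tool z [ 0.0028 -0.0027 -1.    ] level twist deg [0.15 0.16 0.  ]
need [-0.0016  0.0008 -0.0026] turn -0.03
```

Emit:
{"op": "move_arm", "data": {
  "linear": [
    [-0.001, 0.001, -0.002],
    [0, 0, 0],
    [0, 0, 0],
    [0, 0, 0],
    [0, 0, 0],
    [0, 0, 0],
    [0, 0, 0]
  ],
  "twist": [
    [0.1, 0.1, 0],
    [0, 0, 0],
    [0, 0, 0],
    [0, 0, 0],
    [0, 0, 0],
    [0, 0, 0],
    [0, 0, 0]
  ],
  "grip": 0.0,
  "force": 60
}}

```text
time: 24.75
eef_pos: [0.5368, -0.2436, 0.0627]
tcp_rot: [0.887, -0.461, -0.0, 0.001]
contact_force: [-1.1, -0.2, -0.6]
opening: 0.168
```

```bash
python3 st.py; python3 chk.py w29 >/dev/null
```

```text
24.75 [ 0.5368 -0.2436  0.0627] jaw -144.91 [ 8.874e-01 -4.610e-01 -4.000e-04  1.400e-03] F [-1.1 -0.2 -0.6] 0.168
tool z [-0.0019 -0.0022 -1.    ] level twist deg [ 0.13 -0.11  0.  ]
```

View pics/w29.png

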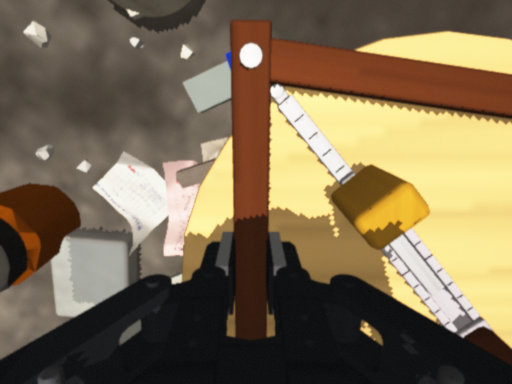

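The rail is pinched. I'll slide it toward frame −x in small steps.

Emit:
{"op": "move_arm", "data": {
  "linear": [
    [-0.0015, 0.0025, 0],
    [-0.0017, 0.0028, 0],
    [-0.0017, 0.0028, 0],
    [-0.0017, 0.0028, 0],
    [-0.0017, 0.0028, 0],
    [-0.001, 0.0018, 0],
    [0, 0, 0],
    [0, 0, 0]
  ],
  "twist": [
    [0, 0, 0],
    [0, 0, 0],
    [0, 0, 0],
    [0, 0, 0],
    [0, 0, 0],
    [0, 0, 0],
    [0, 0, 0],
    [0, 0, 0]
  ]
}}

```text
time: 25.47
eef_pos: [0.5343, -0.2391, 0.0628]
tcp_rot: [0.887, -0.461, 0.017, 0.008]
contact_force: [2.1, -1.3, -1.0]
opening: 0.172
```

```bash
python3 st.py .5246 -.2234 .0627 35; python3 chk.py w30 >/dev/null
```

```text
25.4667 [ 0.5343 -0.2391  0.0628] jaw -144.93 [ 0.8871 -0.4612  0.0167  0.0075] F [ 2.1 -1.3 -1. ] 0.172
tool z [ 0.0226 -0.0287 -0.9993] level twist deg [1.64 1.3  0.  ]
need [-0.0097  0.0157 -0.0001] turn -0.07
```

View pics/w30.png

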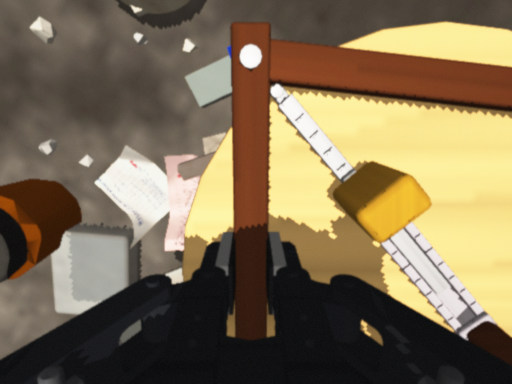

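Emit:
{"op": "move_arm", "data": {
  "linear": [
    [-0.004, 0.007, 0],
    [-0.005, 0.008, 0],
    [0, 0, 0],
    [0, 0, 0]
  ],
  "twist": [
    [1.5, 1.2, 0],
    [1.0, 0.8, 0],
    [0, 0, 0],
    [0, 0, 0]
  ]
}}

```text
time: 25.85
eef_pos: [0.5277, -0.2281, 0.0627]
tcp_rot: [0.888, -0.461, -0.002, -0.001]
contact_force: [-0.6, -0.7, 0.1]
opening: 0.169
```

```bash
python3 st.py .5246 -.2234 .0627 35; python3 chk.py w31 >/dev/null
```

```text
25.85 [ 0.5277 -0.2281  0.0627] jaw -144.84 [ 8.876e-01 -4.605e-01 -2.300e-03 -8.000e-04] F [-0.6 -0.7  0.1] 0.169
tool z [-0.0033  0.0035 -1.    ] level twist deg [-0.2  -0.19 -0.  ]
need [-0.0031  0.0047  0.    ] turn -0.16
```

View pics/w31.png

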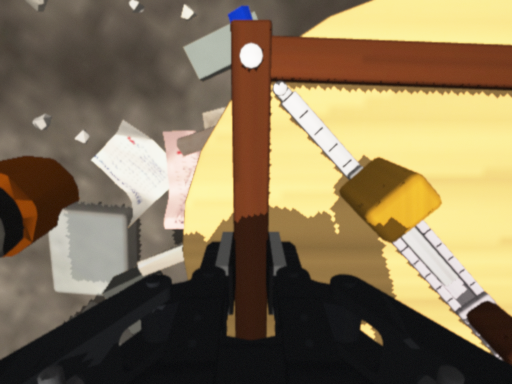

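Emit:
{"op": "move_arm", "data": {
  "linear": [
    [-0.0038, 0.0056, 0],
    [0, 0, 0],
    [0, 0, 0]
  ],
  "twist": [
    [0, 0, 0],
    [0, 0, 0],
    [0, 0, 0]
  ]
}}

```text
time: 26.15
eef_pos: [0.5251, -0.2242, 0.0628]
tcp_rot: [0.888, -0.46, 0.002, 0.001]
contact_force: [0.1, -2.3, -1.6]
opening: 0.164
```

```bash
python3 st.py .5246 -.2234 .0627 35; python3 chk.py w32 >/dev/null; python3 - <<'E'
from lean import *
c=dict(np.load('w32.npz')); 
# rail angle: edges of BC rail upper boundary & CD rail
P=cloud(c); Z=P[...,2]; hsv=cv2.cvtColor(c['img'],cv2.COLOR_BGR2HSV)
print(c['img'][65,400],hsv[65,400])
print(ray(c,251,54,.068))
E
```

```text
26.15 [ 0.5251 -0.2242  0.0628] jaw -144.81 [ 8.878e-01 -4.603e-01  1.600e-03  8.000e-04] F [ 0.1 -2.3 -1.6] 0.164
tool z [ 0.0022 -0.0029 -1.    ] level twist deg [0.17 0.13 0.  ]
need [-0.0005  0.0008 -0.0001] turn -0.19
[ 34  66 133] [ 10 190 133]
[ 0.57680407 -0.29618288  0.068     ]
```

View pics/w32.png

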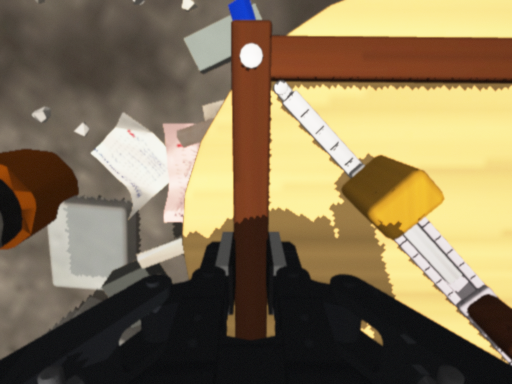

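Emit:
{"op": "move_arm", "data": {
  "linear": [
    [0, 0, 0],
    [0, 0, 0],
    [0, 0, 0],
    [0, 0, 0.01],
    [0, 0, 0.025],
    [0, 0, 0.03],
    [-0.01, 0.0, 0.03],
    [-0.01, 0.0, 0.015],
    [0, 0, 0],
    [0, 0, 0]
  ],
  "twist": [
    [0, 0, 0],
    [0, 0, 0],
    [0, 0, 0],
    [0, 0, 0],
    [0, 0, 0],
    [0, 0, 0],
    [0, 0, 0],
    [0, 0, 0],
    [0, 0, 0],
    [0, 0, 0]
  ],
  "grip": 0.45
}}

```text
time: 27.03
eef_pos: [0.5044, -0.2223, 0.1823]
tcp_rot: [0.888, -0.46, 0.001, -0.0]
contact_force: [-0.2, -0.4, -0.1]
opening: 0.451
```

```bash
python3 st.py; python3 chk.py w33 >/dev/null
```

```text
27.0333 [ 0.5044 -0.2223  0.1823] jaw -144.75 [ 8.880e-01 -4.598e-01  1.000e-03 -4.000e-04] F [-0.2 -0.4 -0.1] 0.451
tool z [ 2.2e-03 -3.0e-04 -1.0e+00] level twist deg [0.02 0.13 0.  ]
```

View pics/w33.png

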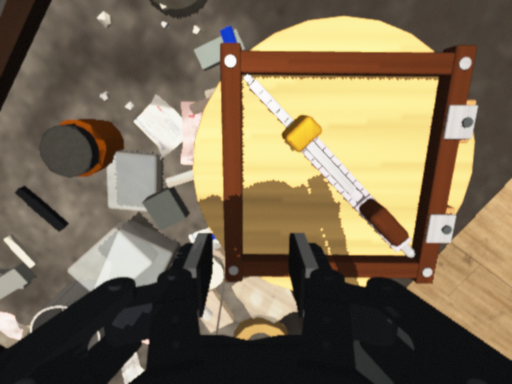

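```bash
python3 - <<'E'
from lean import *
c=dict(np.load('w33.npz'));W=lean(c,dict(C=(230,61),B=(465,63),D=(234,271),A=(427,272))); leanABCD(W)
i=c['img'];cv2.imwrite('pics/w33z.png',np.hstack([cv2.resize(i[45:125,210:300],None,fx=4.4,fy=4.4,interpolation=cv2.INTER_CUBIC),cv2.resize(i[215:295,360:450],None,fx=4.4,fy=4.4,interpolation=cv2.INTER_CUBIC)]))
for n,u,v in(('nose',247,75),('heel',412,257)): print(n,ray(c,u,v,.057))
print('C',inn(W['C'],W['B'],W['D']),'A',inn(W['A'],W['B'],W['D']))
E
```

```text
C 229.9 60.5 [ 0.5768 -0.2958] area 122
B 465.0 62.8 [ 0.4316 -0.3963] area 107
D 243.0 280.0 [ 0.462  -0.1485] area 1
A 427.0 272.1 [ 0.3302 -0.2519] area 61
AD 0.1676 lean -0.0527
BC 0.1765 lean 0.0065
CD 0.18667420779596222 AB 0.17648069590280863 AC-BD 0.0007449078536176379 hdg AB -54.90942059025981
nose [ 0.56105781 -0.29556841  0.057     ]
heel [ 0.34332936 -0.25417442  0.057     ]
C [ 0.56524099 -0.29402014] A [ 0.3410934  -0.25353837]
```

View pics/w33z.png

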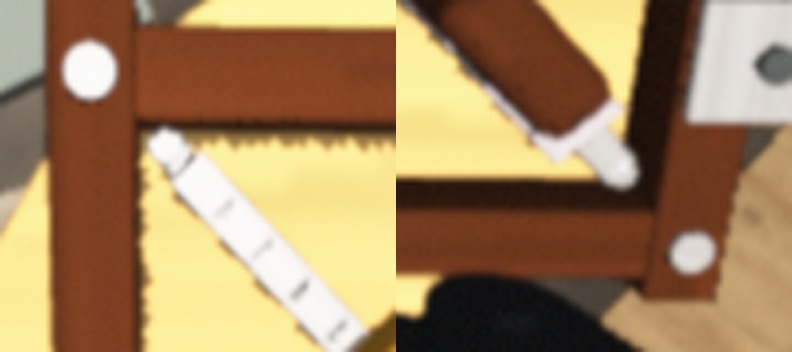

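Emit:
{"op": "move_arm", "data": {
  "linear": [
    [0, -0.006, -0.005],
    [0, -0.009, -0.005],
    [0, -0.009, -0.005],
    [0, -0.009, -0.005],
    [0, -0.009, -0.005],
    [0, -0.009, -0.005],
    [0, -0.008, -0.005],
    [0, 0, 0],
    [0, 0, 0]
  ],
  "twist": [
    [0, 0, 5],
    [0, 0, 6.5],
    [0, 0, 6.5],
    [0, 0, 6.5],
    [0, 0, 6.5],
    [0, 0, 6.5],
    [0, 0, 6],
    [0, 0, 0],
    [0, 0, 0]
  ],
  "grip": 0.5
}}

```text
time: 27.83
eef_pos: [0.5023, -0.2787, 0.1316]
tcp_rot: [0.997, -0.08, -0.009, -0.006]
contact_force: [-0.4, -0.0, 0.1]
opening: 0.502
```

```bash
python3 st.py .5022 -.2842 .0785 -100.8; python3 chk.py w34 >/dev/null
```

```text
27.8333 [ 0.5023 -0.2787  0.1316] jaw -99.17 [ 0.9967 -0.0799 -0.0085 -0.0065] F [-0.4 -0.   0.1] 0.502
tool z [-0.016   0.0143 -0.9998] level twist deg [-0.82 -0.92 -0.  ]
need [-0.0001 -0.0055 -0.0531] turn -1.63
```

View pics/w34.png

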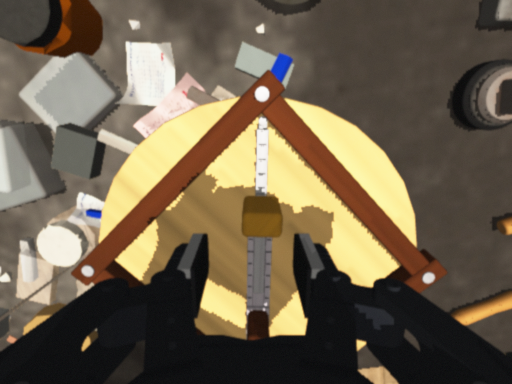

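```bash
python3 - <<'E'
from lean import *
c=dict(np.load('w34.npz'));W=lean(c,dict(C=(262,93),B=(428,278),D=(87,271))); W['A']=np.array([.3304,-.2521]); leanABCD(W)
i=c['img'];cv2.imwrite('pics/w34z.png',cv2.resize(i[70:160,215:305],None,fx=6.5,fy=6.5,interpolation=cv2.INTER_CUBIC))
print('C',inn(W['C'],W['B'],W['D']))
for v in(114,116,118):print(ray(c,262,v,.057))
E
```

```text
C 261.6 93.5 [ 0.5767 -0.2957] area 178
B 428.3 277.5 [ 0.4316 -0.3964] area 97
D 87.2 270.6 [ 0.4751 -0.1514] area 95
AD 0.1763 lean 0.0035
BC 0.1766 lean 0.0049
CD 0.17648958411845883 AB 0.1762275781400265 AC-BD 0.001268907455409446 hdg AB -54.95237314518446
C [ 0.56548437 -0.29370563]
[ 0.56410886 -0.2943408   0.057     ]
[ 0.56284989 -0.29415229  0.057     ]
[ 0.56158622 -0.29396307  0.057     ]
```

View pics/w34z.png

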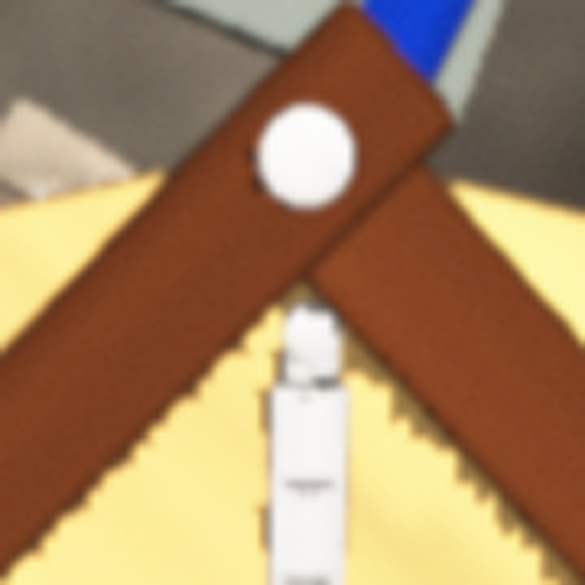

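Emit:
{"op": "move_arm", "data": {
  "linear": [
    [-0.01, 0, 0.02],
    [-0.02, 0, 0.03],
    [-0.025, 0, 0.03],
    [-0.025, 0, 0.02],
    [-0.02, 0, 0],
    [0, 0, 0],
    [0, 0, 0],
    [0, 0, 0]
  ],
  "twist": [
    [0, 0, 0],
    [0, 0, 0],
    [0, 0, 0],
    [0, 0, 0],
    [0, 0, 0],
    [0, 0, 0],
    [0, 0, 0],
    [0, 0, 0]
  ]
}}

```text
time: 28.55
eef_pos: [0.3987, -0.2729, 0.2325]
tcp_rot: [0.996, -0.085, -0.011, -0.008]
contact_force: [0.3, 0.5, 0.3]
opening: 0.501
```

```bash
python3 st.py; python3 chk.py w35 >/dev/null
```

```text
28.55 [ 0.3987 -0.2729  0.2325] jaw -99.81 [ 0.9962 -0.0855 -0.0109 -0.0083] F [0.3 0.5 0.3] 0.501
tool z [-0.0202  0.0184 -0.9996] level twist deg [-1.05 -1.16 -0.  ]
```

View pics/w35.png

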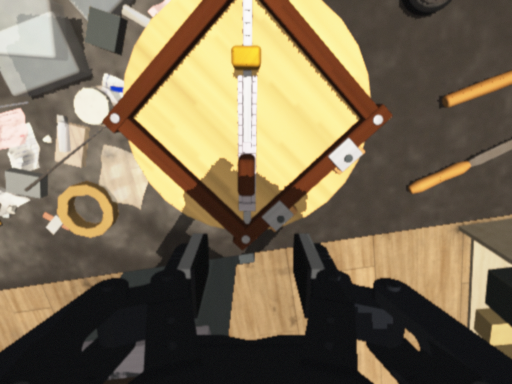

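```bash
python3 - <<'E'
from lean import *
c=dict(np.load('w35.npz'))
i=c['img'];cv2.imwrite('pics/w35z.png',cv2.resize(i[180:260,205:285],None,fx=7,fy=7,interpolation=cv2.INTER_CUBIC))
A=ray(c,246,239,.068);print('pinA',A,'A in',A[:2]+[.0111,-.002])
for v in(220,222,224):print(ray(c,247,v,.057))
s=cam('scene');i=s['img'];cv2.imwrite('pics/s35.png',cv2.resize(i[130:330,180:380],None,fx=3,fy=3,interpolation=cv2.INTER_CUBIC))
a=cv2.imread('pics/scene0.png');cv2.imwrite('pics/s35d.png',cv2.resize(cv2.absdiff(a,i)[130:330,180:380],None,fx=3,fy=3))
E
```

```text
pinA [ 0.33053816 -0.25274403  0.068     ] A in [ 0.34163816 -0.25474403]
[ 0.34742331 -0.25651662  0.057     ]
[ 0.34512074 -0.25611113  0.057     ]
[ 0.34280846 -0.25570394  0.057     ]
```

View pics/w35z.png

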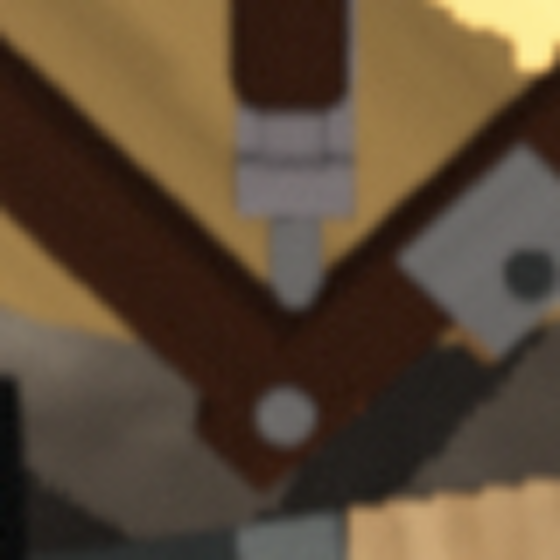

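View pics/s35.png

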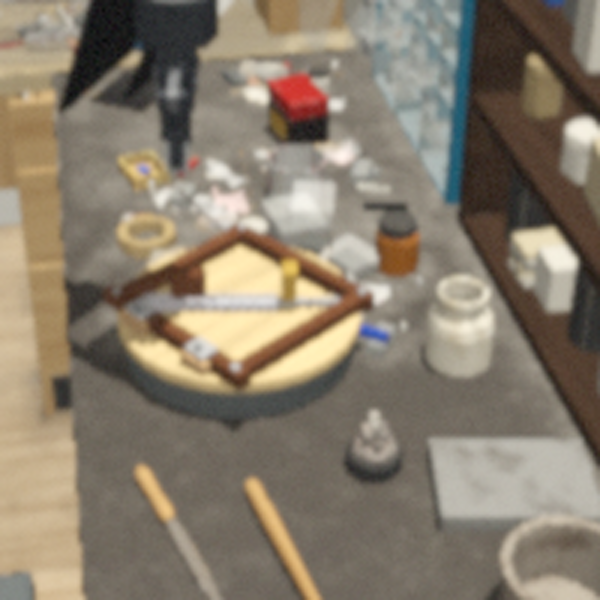

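The heel tip is about 2 mm from corner A, the nose about 3 mm from C, and the frame is square. The bystanders are where they were, so I'm handing in.

```bash
python3 -c "
from plant import *
s=get_state(); print(s['time'],s['contact_force']); print(sign_off())"
```

```text
28.65 [-0.25556777  0.26193538  0.45024364]
the job is handed in; nothing more can be done
None
```

The frame is square, the rule is lying flat in the A–C diagonal, and I handed the job in at 28.65 s; `sign_off()` gives no verdict.

**What I did:**
- I laid the rule in the shorter diagonal (heel in B) and drew the tongue out until the nose sat in D.
- I lifted it out, turned it about 90° and laid it in the longer diagonal (heel in A), drawing the tongue until the nose sat in C.
- I pinched the top rail at its middle, slid it about 23 mm until the frame was square, let go and backed the arm away.

**Last checks:**

| Check | Measured | Limit |
|---|---|---|
| Racking angle | 0.0035–0.005 rad | 0.025 rad |
| Difference between the diagonals | about 1.3 mm | about 5.5 mm |
| Heel to corner A | about 2 mm | 7 mm |
| Nose to corner C | about 2.6 mm | 7 mm |

The gripper was clear of everything at the end. By eye, the scene picture showed the jar and the engraver's block unmoved. I didn't measure the four bystanders or look closely at the tray or pliers.

**What went wrong or disagreed:**
- **First lowering:** the rule tipped in the grip and its heel caught on a rail in corner B. I lifted it, moved it along and set it down again.
- **Rail slide:** the first small steps barely moved the rail, so I used larger ones.
- **Oblique views:** these gave larger gaps, about 4–5 mm at the heel before squaring and 4.9 mm at the nose after. I went by the closer, more vertical views; both sets of figures are within the 7 mm limit.

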